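Change the batch on the paint bottle roller

ROBOT

A 6-joint arm with a two-finger parallel gripper is mounted at the origin on the work surface. World frame = base frame: x ahead of the robot, y to its left, z up, the work surface at z = 0. Lengths are in m, angles in rad, forces in N, time in s.
With the tool pointing down it reaches from about 0.25 to 0.775 m from the base axis. Payload 8.9 kg.
Tool frame: the origin (TCP) lies at the very end of the fingers, on their centre line; the grasp point (between the pads) lies 19 mm behind it (ctrl.grip_depth is the distance from the TCP to the grasp point, in m); z points along the fingers, y is the line along which they close (so a half turn about z gives the same grasp; the last joint's range is limited). The gripper opens to 85 mm and grips with 20 to 120 N. Pads are 22 mm wide; open, the fingers measure 114 mm over their backs; the gripper's body (76 mm by 85 mm) begins 54 mm behind the grasp point. The pads swing forward as they close: fully open they stand 13 mm farther back than shut.
Start: joints at [-1.409, 0.291, -0.153, 1.127, 0, 1.431], TCP at [0.156, -0.501, 0.197] pointing down, gripper open.
Joint ranges: [-2.52, 2.52], [-0.91, 1.74], [-1.3, 1.37], [-1.96, 2.02], [-1.52, 1.47], [-3.14, 3.14]. Speed limits (rad/s): [2.22, 2.22, 2.79, 3.14, 3.14, 3.14].

INTERFACE

Orientations are given as a unit quaternion [w, x, y, z].
In Python, from bench import ctrl, snapshot, sign_off, search_frame gives the robot as it stands.
- The arm moves only by the shell command python3 -m creep 'ROWS' [FORCE]. ROWS is JSON, one flat list of numbers, 7 for each row, row after row: the shift along the tool's x, y, z scaled (see below), then the turn, a rotation vector about the tool's x, y, z scaled (see below), then the opening, from 0 (shut) to 1 (fully open). A call has 1 to 8 rows; each row is the pose to reach, as a shift and turn from the pose commanded when the call began, along the tool's axes at that moment, turning the shorter way round; what a row does not reach only later rows make up. The controller multiplies each number of a shift by 80 cm and each number of a turn by 2 pi rad. A row lasts 1/8 s, in which the tool goes at most 62.5 mm and 10.7 degrees, less where a joint would pass 70% of its speed; a pose out of reach is approached as far as the arm can. A call with a number of a shift or a turn outside -1 to 1 is refused whole. A call with a gripper value outside its range is refused whole. The fingers move at their own pace and stop on an object; FORCE is the grip in N (left out, the last holds). Time passes only in rows, so rows that repeat a pose let the fingers close. It gives the time, the measured TCP pose, the force, the opening and the grip force at its end, in the units of the state.
- ctrl.sense(): the state, without advancing time (a new reading comes with each control period).
- snapshot(name): name is "side" or "top"; returns a dict with "pixels" (480x640x3 uint8, blue, green, red), "camera_matrix" (3x3 intrinsics, pixels), "world_to_cam" (4x4, takes a point from world to camera coordinates). Camera axes: x right, y up, looking along -z (the intrinsics and any distortion apply to the point x, -y, -z); pixel columns grow to the right and rows downward; lengths in m; the calibration is good to about 2 mm. A picture is of the moment at which its call begins. There is no depth.
- sign_off(): hands the job in; it is judged then, once.
Trained networks look in a picture, given as the dict that the camera call returned (one of the last four; its "shot" number tells which), for a name from the list of things; names that differ only in an ending like _2 or _b are one class to them, and where a whole thing is asked for, a point or a joint stands for the part that bears it (a point fixed in the world has none). Each returns a list of dicts, best first, with "score" (0 to 1); they miss things now and then, are a little off and sometimes report something else, mostly with a low value. They report only what shows in the picture. A call takes as long as a camera call. They do not tell look-alikes from the thing itself.
- search_frame(target, picture): "xyz" ([x, y, z] in m, in world coordinates, good to about 4 mm: the middle of the surface that is visible of it).
The state is a dict: "t": time; "joint_positions": joint angles; "joint_vel": joint speeds; "joint_torque": joint torques, N m; "ee_pos": TCP position; "tool_rot": TCP orientation; "contact_force": force on the tool from outside, world axes, zero at the start; "wrist_torque": the same for the moment, N m; "opening": finger opening in m; "gripper_force": force on a finger pad.
Only numpy, scipy, OpenCV 4.12 (cv2) and the standard library are available. Lean on these libraries where they do the work, as an engineer would, in place of code of your own. Each camera call takes 0.05 s, during which the arm holds its last target. There are 200 camera calls.

TASK

The bottle roller has finished its batch: first turn its speed dial right down to zero, then lay the mixed bottles from its rollers in the steel tray and pull every fresh bottle out of the spring clips and lay it on the rollers, down in a groove and lined up with them. When all the bottles are in place set the speed dial to 40, and do not knock the other things on the bench about.

Things in the scene. Friction and masses are not known exactly. Their poses are not given: they have to be found in the camera images.
- mixer: bottle roller mixer, fixed, white and grey. Origin at bench level under the middle of its roller bed, x away from the robot, y along the rollers. Five black rubber rollers, 22 mm diameter, y = -111 to 111 mm, axes 80 mm up at x = -76, -38, 0, 38, 76 mm (they do not turn here). End plates 98 mm high at y = +-116 mm; console 98 mm high at y = -121 to -193 mm.
- bed (a point): middle of the mixer's roller bed, level with the rollers' tops (91 mm up); same axes. The four grooves between rollers lie at x = -57, -19, 19, 57 mm. A bottle in a groove has its middle 9.6 mm above this level. Bottles in neighbouring grooves are only 4 mm apart: no room for a finger between. A groove takes two bottles end to end.
- dial (a joint): angle (rad) of the speed dial, a black knob on top of the console, turning about the vertical. 0 at its end stop (scale zero), growing clockwise seen from above to 4.712 (scale 100) at the other stop: 0.0471 rad per unit. It stays where it is left (friction about 0.04 N m).
- dial_grip (a point): middle of the dial's grip bar, on its axis, 119 mm above the bench. Bar 38 mm long, 12 wide, 25 high (12.5 mm above and below this point), on a skirt 40 mm across. x: to the bar's pointer end (white line). White ticks on the console every 5 units, longer every 10, longest at 0, 50, 100. 50: the mixer's +x; 0: 135 degrees anticlockwise of it; 100: 135 clockwise; 40: 27 anticlockwise of 50.
- strip: clip strip, fixed left or right of the mixer: aluminium rail 262 mm (x) by 64 (y) by 8. Origin at bench level under its middle. Places at x = -90, -30, 30, 90 mm, some empty; a bottle lies along y, its middle 31 mm up, held by pairs of upright spring-steel jaws (8 mm wide, at y = +-24 mm, 50 mm high) whose lips close over the barrel. The barrel is bare for the 40 mm between them.
- strip_top (a point): middle of the clip strip at the height of the jaws' tops, 50 mm above the bench, same axes as the strip. Gripped in the middle of the barrel and pulled straight up, a bottle snaps free against about 8 N after 10 to 15 mm and has cleared the jaws after 40 mm.
- tray: open steel tray, fixed, on the other side of the mixer from the strip: 240 mm (x) by 140 mm (y), 35 mm high, walls and floor 4 mm. Origin at bench level under its middle. A bottle lying on its floor has its middle 21 mm up.
- fresh1_mid (a point): fresh bottle, in one of the strip's clips at the start; may be absent. A lying white 50 ml paint bottle, 70 g: barrel 34 mm diameter, 64 mm long; grey cap 24 mm diameter, 18 mm long. The point is the barrel's middle, on its axis. x: along the axis to the cap (base at -32 mm, cap's end at +50 mm); y and z turn as it rolls.
- fresh2_mid (a point): fresh bottle, in one of the strip's clips at the start; may be absent. A lying white 50 ml paint bottle, 70 g: barrel 34 mm diameter, 64 mm long; grey cap 24 mm diameter, 18 mm long. The point is the barrel's middle, on its axis. x: along the axis to the cap (base at -32 mm, cap's end at +50 mm); y and z turn as it rolls.
- fresh3_mid (a point): fresh bottle, in one of the strip's clips at the start; may be absent. A lying white 50 ml paint bottle, 70 g: barrel 34 mm diameter, 64 mm long; grey cap 24 mm diameter, 18 mm long. The point is the barrel's middle, on its axis. x: along the axis to the cap (base at -32 mm, cap's end at +50 mm); y and z turn as it rolls.
- fresh4_mid (a point): fresh bottle, in one of the strip's clips at the start; may be absent. A lying white 50 ml paint bottle, 70 g: barrel 34 mm diameter, 64 mm long; grey cap 24 mm diameter, 18 mm long. The point is the barrel's middle, on its axis. x: along the axis to the cap (base at -32 mm, cap's end at +50 mm); y and z turn as it rolls.
- mixed1_mid (a point): mixed bottle, in a groove of the roller bed at the start; may be absent. A lying white 50 ml paint bottle, 70 g: barrel 34 mm diameter, 64 mm long; grey cap 24 mm diameter, 18 mm long. The point is the barrel's middle, on its axis. x: along the axis to the cap (base at -32 mm, cap's end at +50 mm); y and z turn as it rolls.
- mixed2_mid (a point): mixed bottle, in a groove of the roller bed at the start; may be absent. A lying white 50 ml paint bottle, 70 g: barrel 34 mm diameter, 64 mm long; grey cap 24 mm diameter, 18 mm long. The point is the barrel's middle, on its axis. x: along the axis to the cap (base at -32 mm, cap's end at +50 mm); y and z turn as it rolls.
- mixed3_mid (a point): mixed bottle, in a groove of the roller bed at the start; may be absent. A lying white 50 ml paint bottle, 70 g: barrel 34 mm diameter, 64 mm long; grey cap 24 mm diameter, 18 mm long. The point is the barrel's middle, on its axis. x: along the axis to the cap (base at -32 mm, cap's end at +50 mm); y and z turn as it rolls.
- jar_a: bystander: paint jar with a black lid, 64 mm diameter, 65 mm high, between the robot and the mixer. Origin at its foot.
- jar_b: bystander: paint jar with a black lid, 64 mm diameter, 65 mm high, at the back on the left. Origin at its foot.
- cup_a: bystander: red plastic cup, 72 mm across, 85 mm high, between the robot and the mixer. Origin at its foot.
- cup_b: bystander: orange plastic cup, 72 mm across, 85 mm high, at the back on the right. Origin at its foot.
- brush: bystander: wooden paint brush 150 mm long, lying crosswise in front of the mixer. Origin at the bench under its middle, handle to -x.
- knife: bystander: painting spatula 200 mm long, lying crosswise behind the mixer. Origin at the bench under its middle, handle to -x.
There are look-alikes about, which are no part of the job. Leave any red look-alike of the part that bears mixed2_mid alone. What is shaped like the part that bears fresh3_mid but yellow is not meant.

How it is judged:
On the way, in this order (a step that is already met when the one before it is completed fails the run):
1. the speed dial is turned down to zero (within 3 units) before any bottle is moved across (value of joint dial below 0.14 rad and x of fresh1_mid in the frame of strip between -0.11 and 0.11 m and y of fresh1_mid in the frame of strip between -0.03 and 0.03 m and z of fresh1_mid in the frame of strip between 0.02 and 0.037 m and x of fresh2_mid in the frame of strip between -0.11 and 0.11 m and y of fresh2_mid in the frame of strip between -0.03 and 0.03 m and z of fresh2_mid in the frame of strip between 0.02 and 0.037 m and x of fresh3_mid in the frame of strip between -0.11 and 0.11 m and y of fresh3_mid in the frame of strip between -0.03 and 0.03 m and z of fresh3_mid in the frame of strip between 0.02 and 0.037 m and x of fresh4_mid in the frame of strip between -0.11 and 0.11 m and y of fresh4_mid in the frame of strip between -0.03 and 0.03 m and z of fresh4_mid in the frame of strip between 0.02 and 0.037 m and not (x of mixed1_mid in the frame of tray between -0.11 and 0.11 m and y of mixed1_mid in the frame of tray between -0.062 and 0.062 m and z of mixed1_mid in the frame of tray between 0.012 and 0.032 m) and not (x of mixed2_mid in the frame of tray between -0.11 and 0.11 m and y of mixed2_mid in the frame of tray between -0.062 and 0.062 m and z of mixed2_mid in the frame of tray between 0.012 and 0.032 m) and not (x of mixed3_mid in the frame of tray between -0.11 and 0.11 m and y of mixed3_mid in the frame of tray between -0.062 and 0.062 m and z of mixed3_mid in the frame of tray between 0.012 and 0.032 m)), for 0.2 s.
2. with the dial at zero, the mixed bottles lie in the tray and all fresh bottles in grooves of the roller bed (value of joint dial below 0.14 rad and x of fresh1_mid in the frame of mixer between -0.066 and 0.066 m and y of fresh1_mid in the frame of mixer between -0.085 and 0.085 m and z of fresh1_mid in the frame of mixer between 0.095767 and 0.104767 m and angle between the x axis of each of fresh1_mid, fresh2_mid, fresh3_mid, fresh4_mid and the y axis of mixer, either way round below 0.15 rad and x of fresh2_mid in the frame of mixer between -0.066 and 0.066 m and y of fresh2_mid in the frame of mixer between -0.085 and 0.085 m and z of fresh2_mid in the frame of mixer between 0.095767 and 0.104767 m and x of fresh3_mid in the frame of mixer between -0.066 and 0.066 m and y of fresh3_mid in the frame of mixer between -0.085 and 0.085 m and z of fresh3_mid in the frame of mixer between 0.095767 and 0.104767 m and x of fresh4_mid in the frame of mixer between -0.066 and 0.066 m and y of fresh4_mid in the frame of mixer between -0.085 and 0.085 m and z of fresh4_mid in the frame of mixer between 0.095767 and 0.104767 m and x of mixed1_mid in the frame of tray between -0.11 and 0.11 m and y of mixed1_mid in the frame of tray between -0.062 and 0.062 m and z of mixed1_mid in the frame of tray between 0.012 and 0.032 m and x of mixed2_mid in the frame of tray between -0.11 and 0.11 m and y of mixed2_mid in the frame of tray between -0.062 and 0.062 m and z of mixed2_mid in the frame of tray between 0.012 and 0.032 m and x of mixed3_mid in the frame of tray between -0.11 and 0.11 m and y of mixed3_mid in the frame of tray between -0.062 and 0.062 m and z of mixed3_mid in the frame of tray between 0.012 and 0.032 m), for 0.3 s.
3. the speed dial is set to 40 (within 3 units) (value of joint dial between 1.745 and 2.025 rad), for 0.3 s.
At the end, for the whole second after the job is handed in: All mixed bottles lie on the tray's floor; every fresh bottle lies at rest down in a groove between two rollers, within 0.15 rad of the rollers' direction and with its middle within 85 mm of the bed's middle along them; the dial reads 40 within 3 units (0.14 rad) (all of step 3 and x of fresh1_mid in the frame of mixer between -0.066 and 0.066 m and y of fresh1_mid in the frame of mixer between -0.085 and 0.085 m and z of fresh1_mid in the frame of mixer between 0.095767 and 0.104767 m and angle between the x axis of each of fresh1_mid, fresh2_mid, fresh3_mid, fresh4_mid and the y axis of mixer, either way round below 0.15 rad and x of fresh2_mid in the frame of mixer between -0.066 and 0.066 m and y of fresh2_mid in the frame of mixer between -0.085 and 0.085 m and z of fresh2_mid in the frame of mixer between 0.095767 and 0.104767 m and x of fresh3_mid in the frame of mixer between -0.066 and 0.066 m and y of fresh3_mid in the frame of mixer between -0.085 and 0.085 m and z of fresh3_mid in the frame of mixer between 0.095767 and 0.104767 m and x of fresh4_mid in the frame of mixer between -0.066 and 0.066 m and y of fresh4_mid in the frame of mixer between -0.085 and 0.085 m and z of fresh4_mid in the frame of mixer between 0.095767 and 0.104767 m and x of mixed1_mid in the frame of tray between -0.11 and 0.11 m and y of mixed1_mid in the frame of tray between -0.062 and 0.062 m and z of mixed1_mid in the frame of tray between 0.012 and 0.032 m and x of mixed2_mid in the frame of tray between -0.11 and 0.11 m and y of mixed2_mid in the frame of tray between -0.062 and 0.062 m and z of mixed2_mid in the frame of tray between 0.012 and 0.032 m and x of mixed3_mid in the frame of tray between -0.11 and 0.11 m and y of mixed3_mid in the frame of tray between -0.062 and 0.062 m and z of mixed3_mid in the frame of tray between 0.012 and 0.032 m and linear speed of each of fresh1, fresh2, fresh3, fresh4, mixed1, mixed2, mixed3 below 0.03 m/s); the robot touches nothing.
It fails at once if a jar, cup, brush or spatula is knocked more than 5 cm from its place (distance of any of jar_a, jar_b, cup_a, cup_b, brush, knife from where it was at the start of the episode above 0.05 m).
It fails at once if a jar or cup is tipped over (angle between any of jar_a, jar_b, cup_a, cup_b's own z axis and vertical above 0.6 rad).
Of mixed1, mixed2, mixed3 only 2 to 3 are there at a start; the rules pass over those that are not, and their reading is None.
Of fresh1, fresh2, fresh3, fresh4 only 3 to 4 are there at a start; the rules pass over those that are not, and their reading is None.
At some moment in a run one of mixed1, mixed2, mixed3 may be knocked a few centimetres aside while the robot is not near it.
Once in a run the grip may slacken for a moment while it holds something.
It also fails if it takes over 208 s, if anything falls off the work surface, if the arm or the gripper's body presses on something with over 40 N, if the wrist force passes 120 N, or if a joint passes its speed limit or range.

## Working session

There is one attempt and no reset: what is moved stays moved. The work goes in short steps, Python scripts to look and compute and a shell command to move; the robot and the scene stay as the last step left them, time stands still between calls to the robot, and variables do not carry over. Pictures are saved under pics/ and viewed, at most 14 in all, crops included, and the job is handed in when it is done.

```bash
ls; mkdir -p pics; cat > h.py <<'E'
import numpy as np,cv2
from bench import ctrl,snapshot,sign_off,search_frame
def pix(s,p):
    c=s["world_to_cam"]@np.r_[p,1]; q=s["camera_matrix"]@np.array([c[0],-c[1],-c[2]]); return q[:2]/q[2]
def ray(s,uv,z):
    R=s["world_to_cam"][:3,:3];t=s["world_to_cam"][:3,3]; o=-R.T@t
    d=np.linalg.inv(s["camera_matrix"])@np.r_[uv,1]; d=R.T@np.array([d[0],-d[1],-d[2]]); return o+d*(z-o[2])/d[2]
E
python3 - <<'E'
from h import *
for n in("top","side"):
    s=snapshot(n);cv2.imwrite(f"pics/{n}0.png",s["pixels"])
    R=s["world_to_cam"][:3,:3];print(n,-R.T@s["world_to_cam"][:3,3],s["camera_matrix"].tolist(),[k for k in s])
    for k in("mixer","dial_grip","strip","tray","fresh1_mid","mixed1_mid","jar_a","cup_a"):
        for d in search_frame(k,s)[:8]: print(k,np.round(d["xyz"],3),round(d["score"],2),pix(s,d["xyz"]).round())
st=ctrl.sense();print(st["t"],st["ee_pos"],st["tool_rot"],st["opening"],ctrl.grip_depth)
E
```

```text
pics
top [ 0.41859793 -0.00592368  1.40710414] [[525.2785028577126, 0.0, 317.8660242920705], [0.0, 525.2785028577126, 245.90866743921097], [0.0, 0.0, 1.0]] ['pixels', 'camera_matrix', 'world_to_cam', 'shot']
mixer [ 0.595 -0.016  0.092] 0.75 [332. 216.]
strip [ 0.517 -0.289  0.016] 0.65 [436. 246.]
strip [ 0.731 -0.262  0.041] 0.39 [424. 164.]
tray [0.475 0.309 0.002] 0.7 [213. 269.]
fresh1_mid [0.765 0.085 0.001] 0.74 [293. 160.]
fresh1_mid [ 0.618 -0.284  0.048] 0.73 [435. 206.]
mixed1_mid [0.651 0.052 0.115] 0.84 [304. 194.]
mixed1_mid [ 0.538 -0.03   0.114] 0.16 [338. 238.]
jar_a [0.375 0.141 0.067] 0.95 [273. 305.]
jar_a [0.704 0.263 0.062] 0.7 [224. 180.]
cup_a [ 0.394 -0.147  0.018] 0.63 [384. 294.]
cup_a [ 0.729 -0.261  0.038] 0.6 [423. 165.]
cup_a [0.475 0.31  0.006] 0.57 [212. 269.]
cup_a [0.767 0.083 0.002] 0.57 [294. 159.]
cup_a [0.648 0.057 0.112] 0.56 [302. 195.]
side [-0.17397298 -0.83761842  0.83546395] [[552.7052580484609, 0.0, 324.10443654248974], [0.0, 552.7052580484609, 235.3189472824318], [0.0, 0.0, 1.0]] ['pixels', 'camera_matrix', 'world_to_cam', 'shot']
mixer [0.509 0.042 0.059] 0.78 [321. 241.]
strip [ 0.517 -0.309  0.012] 0.56 [426. 335.]
tray [0.498 0.301 0.007] 0.89 [262. 216.]
fresh1_mid [ 0.612 -0.292  0.043] 0.97 [452. 301.]
mixed1_mid [ 0.374 -0.148  0.056] 0.45 [326. 306.]
jar_a [0.363 0.126 0.046] 0.8 [253. 251.]
cup_a [ 0.707 -0.267  0.063] 0.65 [473. 272.]
cup_a [ 0.374 -0.147  0.054] 0.55 [325. 306.]
0.9 [ 0.15556552 -0.50141283  0.19690997] [-7.08767431e-06  9.88714603e-01  1.49811325e-01  1.88158292e-05] 0.08528657680477116 0.0187
```

```bash
python3 - <<'E'
import cv2
a=cv2.imread("pics/top0.png")[130:330,170:490];cv2.imwrite("pics/top0c.png",cv2.resize(a,(800,500),interpolation=cv2.INTER_CUBIC))
a=cv2.imread("pics/side0.png")[170:390,200:520];cv2.imwrite("pics/side0c.png",cv2.resize(a,(800,550),interpolation=cv2.INTER_CUBIC))
E
```

```text
(no output)
```

View pics/top0c.png

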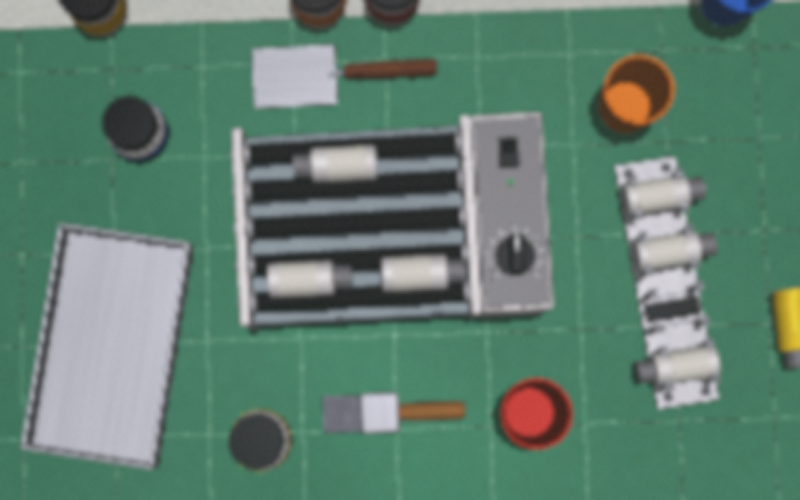

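View pics/side0c.png

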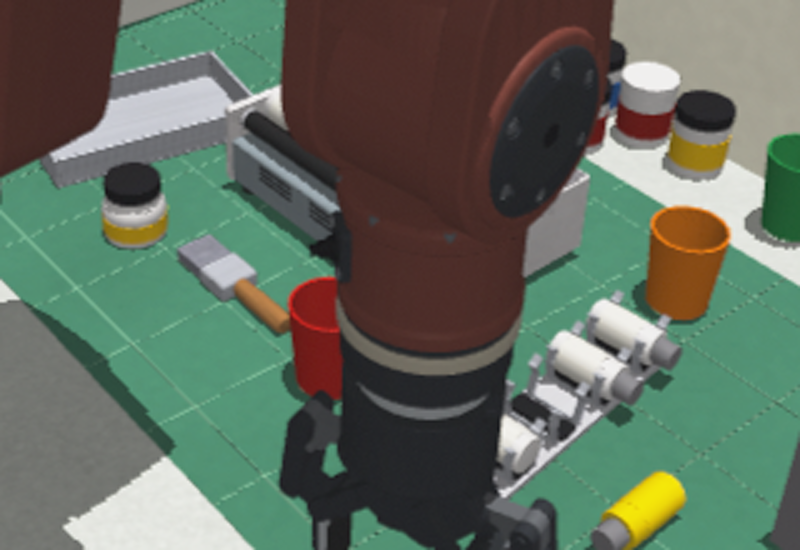

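The top view shows three mixed bottles, at crop pixels (338,163) in the back groove and (300,279) and (415,272) in the front groove. Three fresh bottles sit in the clips at (660,195), (668,250) and (685,365), with the third place empty. The yellow look-alike at (790,320) lies loose and is not meant, and the jars at the back edge (about (100,10) and (350,10)) are clutter. The dial is at (515,255), its pointer towards 50. The tray is at (107,345). In the side view the arm hides the middle of the scene.

```bash
cat >> h.py <<'E'
def bottles(s,zf):
    """white blobs in top view -> centre at zf(y), axis angle deg"""
    im=s["pixels"];h=cv2.cvtColor(im,cv2.COLOR_BGR2HSV)
    b,g,r=[im[...,i].astype(int) for i in range(3)]
    m=((r>190)&(r-b>8)&(r-b<60)).astype(np.uint8)
    m=cv2.morphologyEx(m,cv2.MORPH_OPEN,np.ones((3,3),np.uint8))
    n,l,st,c=cv2.connectedComponentsWithStats(m);o=[]
    for i in range(1,n):
        if 130<st[i,4]<600:
            w=ray(s,c[i],.06)
            if abs(w[1])>.6 or not .25<w[0]<.85: continue
            (cx,cy),(a,bb),_=R=cv2.minAreaRect(np.argwhere(l==i)[:,::-1].astype(np.float32))
            z=zf(w[1]);P=np.array([ray(s,q,z) for q in cv2.boxPoints(R)])
            e=[P[1]-P[0],P[2]-P[1]];v=max(e,key=np.linalg.norm)
            o.append((c[i].round(1),ray(s,c[i],z)[:2].round(4),round(np.degrees(np.arctan2(v[1],v[0]))%180,1),st[i,4],round(np.linalg.norm(e[0]),3),round(np.linalg.norm(e[1]),3)))
    return o
E
python3 - <<'E'
from h import *
s=snapshot("top");cv2.imwrite("pics/t1.png",s["pixels"])
for o in bottles(s,lambda y:.031 if y<-.2 else (.1006 if y<.16 else .021)):print(*o)
f=lambda u,v,z:ray(s,(u/2.5+170-.3,v/2.5+130-.3),z)[:2]
for n,z,L in(("tray",.035,[(62,228),(190,243),(155,467),(25,447)]),("plateL outer",.098,[(233,128),(241,326)]),("console",.098,[(462,117),(541,113),(552,305),(476,314)]),("rail",.008,[(615,168),(674,157),(718,400),(658,408)]),("dial",.13,[(515,255)])):
    print(n,np.round([f(u,v,z) for u,v in L],4).tolist())
a=s["pixels"]
c1=cv2.resize(a[205:260,350:400],(550,600)[::1],interpolation=cv2.INTER_CUBIC)
cv2.imwrite("pics/dial0.png",c1)
E
```

```text
tray [[0.6019, 0.3478], [0.5815, 0.2123], [0.3481, 0.2534], [0.3727, 0.3894]]
plateL outer [[0.6897, 0.1563], [0.4888, 0.1527]]
console [[0.6928, -0.0754], [0.6941, -0.155], [0.5001, -0.1582], [0.4935, -0.0823]]
rail [[0.6506, -0.2419], [0.6604, -0.3053], [0.3998, -0.3392], [0.3933, -0.2758]]
dial [[0.5481, -0.1205]]
```

View pics/dial0.png

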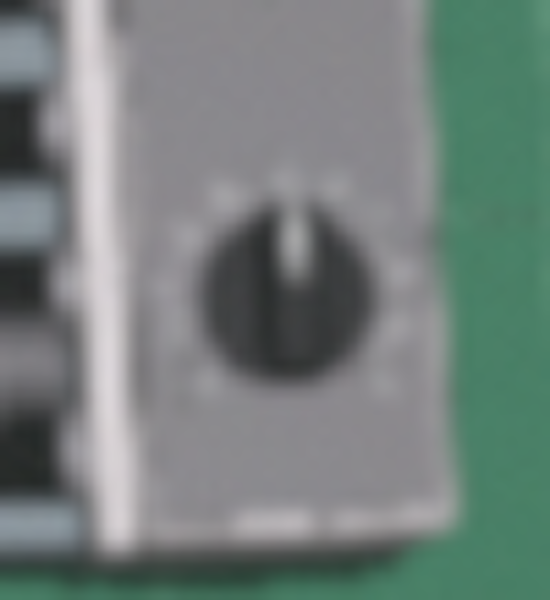

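The dial crop shows the pointer's white line at about (292,240), pointing at the 50 tick at (285,172). The 0 tick is at (210,385) and the 100 tick at (385,385). So the dial stands at about 50 and the bar lies along the mixer's x.

```bash
python3 - <<'E'
from h import *
a=cv2.imread("pics/t1.png")
for u,v in((305,195),(290,241),(336,238),(434,208),(437,230),(444,276),(345,241)):print(a[v,u])
E
sed -i 's/m=((r>190).*/m=((r>130)\&(r-b>6)\&(r-b<60)\&(r-g<20)).astype(np.uint8)/' h.py
python3 - <<'E'
from h import *
s=snapshot("top")
for o in bottles(s,lambda y:.031 if y<-.2 else (.1006 if y<.16 else .021)):print(*o)
E
```

```text
[196 202 208]
[197 204 209]
[197 204 209]
[194 201 206]
[198 204 209]
[197 204 208]
[191 190 194]
[308.1 194.5] [0.6506 0.0428] 88.0 177 0.035 0.028
[432.2 207.5] [ 0.6171 -0.2801] 97.6 146 0.038 0.028
[436.3 230.2] [ 0.5569 -0.2879] 97.7 155 0.039 0.029
[334.  238.5] [ 0.5374 -0.0188] 88.1 175 0.035 0.028
[288.2 241. ] [0.5347 0.096 ] 93.9 172 0.038 0.029
[445.9 275.4] [ 0.4381 -0.3072] 88.2 156 0.036 0.029
```

```bash

sed -i 's/m=((r>130).*/m=((r>175)\&(r-b>=4)\&(r-b<60)\&(r-g<20)).astype(np.uint8)/' h.py
python3 - <<'E'
from h import *
a=cv2.imread("pics/t1.png"); print(a[195,290:325].tolist())
s=snapshot("top")
for o in bottles(s,lambda y:.031 if y<-.2 else (.1006 if y<.16 else .021)):print(*o)
M=np.array([.5925,.0364]);y=np.radians(1.8)
print(ctrl.sense()["joint_positions"])
E
```

```text
[[127, 123, 125], [126, 121, 123], [124, 120, 122], [134, 130, 132], [163, 160, 163], [198, 197, 200], [217, 217, 220], [221, 220, 222], [220, 220, 221], [219, 219, 221], [213, 214, 218], [204, 208, 213], [198, 204, 209], [198, 203, 208], [197, 203, 208], [196, 202, 208], [196, 203, 208], [195, 203, 207], [196, 203, 208], [196, 202, 208], [196, 203, 207], [196, 202, 207], [195, 202, 206], [194, 201, 206], [194, 201, 206], [198, 203, 208], [203, 205, 209], [207, 207, 211], [206, 204, 208], [193, 191, 194], [170, 166, 164], [153, 146, 139], [149, 143, 132], [148, 141, 131], [148, 141, 131]]
[496.6 123.1] [ 0.8373 -0.4604] 87.8 256 0.087 0.041
[308.2 194. ] [0.6517 0.0426] 88.0 155 0.045 0.02
[432.  207.1] [ 0.6183 -0.2795] 88.1 143 0.042 0.024
[436.4 229.6] [ 0.5585 -0.2883] 96.3 148 0.045 0.023
[334.4 238.4] [ 0.5376 -0.0197] 88.1 161 0.042 0.023
[288.2 241. ] [0.5347 0.096 ] 88.2 156 0.043 0.02
[542.1 245.6] [ 0.5079 -0.5597] 162.7 169 0.051 0.032
[445.7 275.2] [ 0.4385 -0.3065] 97.7 146 0.044 0.023
[-1.40932806e+00  2.90694538e-01 -1.53438141e-01  1.12666653e+00
  6.29030989e-06  1.43151705e+00]
```

```bash
cat >> h.py <<'E'
MX,MY=np.array([.5932,.0364]),1.6
def mixer(x,y):
    a=np.radians(MY);return MX+[x*np.cos(a)-y*np.sin(a),x*np.sin(a)+y*np.cos(a)]
def strip(x,y):
    a=np.radians(7.4);return np.array([.5275,-.2904])+[x*np.cos(a)-y*np.sin(a),x*np.sin(a)+y*np.cos(a)]
def tray(x,y):
    a=np.radians(-10);return np.array([.476,.3007])+[x*np.cos(a)-y*np.sin(a),x*np.sin(a)+y*np.cos(a)]
def now():
    s=ctrl.sense();w,x,y,z=s["tool_rot"];return np.r_[s["ee_pos"],2*np.degrees(np.arctan2(y,x))]
def plan(wps,start=None):
    """wps: calls; each a list of (x,y,z,phi) -> shift/turn numbers from call start + rows needed"""
    c=now() if start is None else np.array(start,float); print("at",c.round(4),"q6",ctrl.sense()["joint_positions"][[0,5]].round(2))
    for call in wps:
        p=np.radians(c[3]);prev=c;print("-- call")
        for w in call:
            w=np.array(w,float);d=w-c;n=max(np.linalg.norm((w-prev)[:3])/.0625,abs(w[3]-prev[3])/10.7)
            t=[d[0]*np.cos(p)+d[1]*np.sin(p),d[0]*np.sin(p)-d[1]*np.cos(p),-d[2]]
            print(np.round(np.array(t)/.8,4).tolist(),"turn",round(-d[3]/360,4),"rows>=%.1f"%n);prev=w
        c=w
E
python3 - <<'E'
from h import *
s=snapshot("top");d=ray(s,(375.7,231.1),.1065)[:2];print(d)
x,y=.5485,-.1205
x,y=d
plan([[(x,y,.197,1.6)],[(x,y,.111,1.6)]])
E
```

```text
[ 0.55194227 -0.12265   ]
at [ 0.1555 -0.5014  0.1969 17.2335] q6 [-1.41  1.43]
-- call
[0.6135, -0.3054, -0.0001] turn 0.0434 rows>=8.8
-- call
[0.0, 0.0, 0.1075] turn -0.0 rows>=1.4
```

```bash
python3 -m creep '[0.6135,-0.3054,0,0,0,0.0434,0.4, 0.6135,-0.3054,0,0,0,0.0434,0.4, 0.6135,-0.3054,0,0,0,0.0434,0.4, 0.6135,-0.3054,0,0,0,0.0434,0.4, 0.6135,-0.3054,0,0,0,0.0434,0.4, 0.6135,-0.3054,0,0,0,0.0434,0.4, 0.6135,-0.3054,0,0,0,0.0434,0.4, 0.6135,-0.3054,0,0,0,0.0434,0.4]' 30
python3 - <<'E'
from h import *
plan([[(.552,-.1225,.197,1.6),(.552,-.1225,.14,1.6)]])
E
```

```text
t: 2.1
ee_pos: [0.5158, -0.157, 0.1971]
tool_rot: [0.0, 1.0, 0.014, 0.0]
contact_force: [0.2, -1.2, -0.1]
opening: 0.0342
gripper_force: 0.0
at [ 0.5158 -0.157   0.1971  1.6137] q6 [-0.43  2.68]
-- call
[0.0464, -0.0418, 0.0002] turn 0.0 rows>=0.8
[0.0464, -0.0418, 0.0714] turn 0.0 rows>=0.9
```

```bash
python3 -m creep '[0.0464,-0.0418,0,0,0,0,0.4, 0.0464,-0.0418,0.0714,0,0,0,0.4, 0.0464,-0.0418,0.0714,0,0,0,0.4]'
python3 - <<'E'
from h import *
print(now())
s=snapshot("side");p=pix(s,[.552,-.1225,.13]);print(p)
u,v=p.astype(int)
cv2.imwrite("pics/s1.png",cv2.resize(s["pixels"][max(v-70,0):v+50,u-80:u+80],(800,600),interpolation=cv2.INTER_CUBIC))
E
```

```text
t: 2.48
ee_pos: [0.5475, -0.1225, 0.1365]
tool_rot: [-0.001, 1.0, 0.015, -0.004]
contact_force: [-0.7, -0.3, 0.3]
opening: 0.034
gripper_force: 0.0
[ 0.5475194  -0.12250001  0.13649032  1.67015828]
[381.8551292  242.34949249]
```

View pics/s1.png

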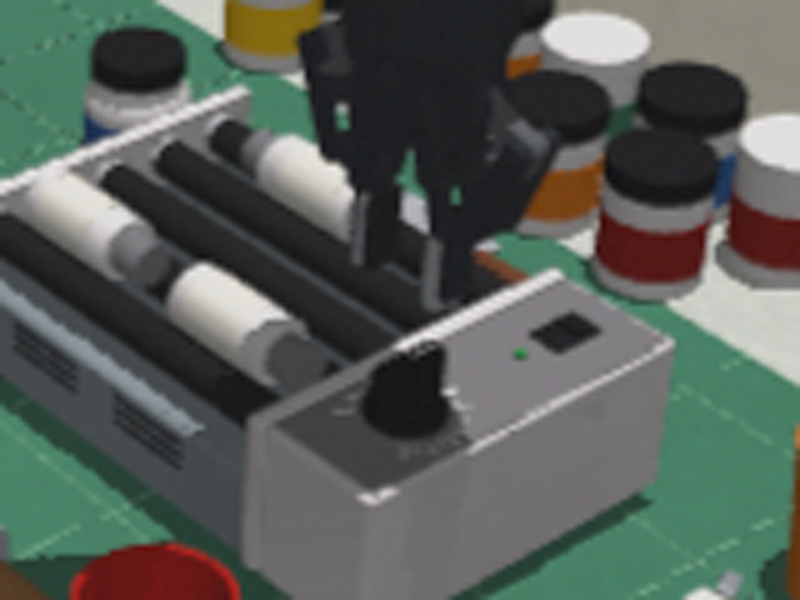

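The side view shows the fingers (tips at about (400,285)) above and behind the dial bar (405,350). My projection of the dial lands right on the bar, so the dial position is good. The tips look too high for a reported z of 0.136, so I'll check again now that the arm has settled.

```bash
python3 -m creep '[0,0,0,0,0,0,0.4, 0,0,0,0,0,0,0.4]'
python3 - <<'E'
from h import *
print(now())
s=snapshot("side");n=now();p=pix(s,[.552,-.1225,.13]);print(p,pix(s,n[:3]))
u,v=p.astype(int)
for q in (n[:3],):
    cv2.circle(s["pixels"],tuple(int(a) for a in pix(s,q)),1,(0,0,255),-1)
cv2.imwrite("pics/s2.png",cv2.resize(s["pixels"][v-60:v+30,u-60:u+60],(800,600),interpolation=cv2.INTER_CUBIC))
E
```

```text
t: 2.78
ee_pos: [0.5514, -0.1251, 0.1417]
tool_rot: [0.001, 1.0, 0.014, 0.001]
contact_force: [-0.2, -0.1, -0.7]
opening: 0.0339
gripper_force: 0.0
[ 0.55142876 -0.12507676  0.14173162  1.55183471]
[381.8551292  242.34949249] [382.72579535 238.73017277]
```

View pics/s2.png

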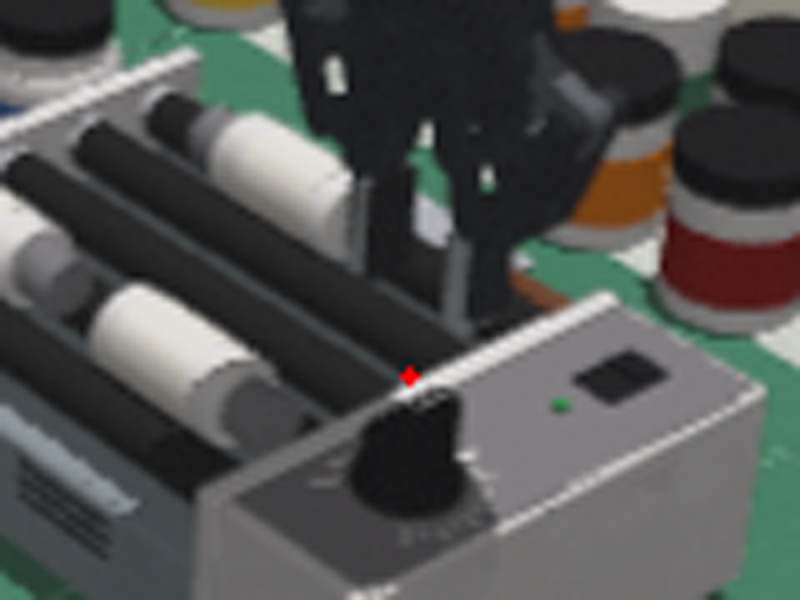

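The red dot marks the reported TCP at (409,376), but the finger ends show at about (375,275) and (465,320), some 11 px higher. I'll shut the fingers in the air to see where they really end.

```bash
python3 -m creep '[0,0,-0.02,0,0,0,0, 0,0,-0.02,0,0,0,0, 0,0,-0.02,0,0,0,0, 0,0,-0.02,0,0,0,0]'
python3 - <<'E'
from h import *
T=[]
for i in range(3):
    s=snapshot("side");T.append(now())
print(np.round(T,4));n=T[-1];p=pix(s,[.552,-.1225,.13])
u,v=p.astype(int)
cv2.circle(s["pixels"],tuple(int(a) for a in pix(s,n[:3])),0,(0,0,255),-1)
A=cv2.resize(s["pixels"][v-60:v+30,u-40:u+40],(533,600),interpolation=cv2.INTER_CUBIC)
cv2.imwrite("pics/s3.png",A);t=snapshot("top")
print([ (k,d["xyz"],round(d["score"],2)) for k in("dial_grip","dial") for d in search_frame(k,s)[:1]])
E
```

```text
t: 3.32
ee_pos: [0.5502, -0.1241, 0.1554]
tool_rot: [-0.0, 1.0, 0.014, -0.0]
contact_force: [-0.9, 0.4, -0.2]
opening: -0.0003
gripper_force: 0.0
[[ 0.5503 -0.1241  0.1554  1.6075]
 [ 0.5503 -0.1241  0.1554  1.6071]
 [ 0.5504 -0.1241  0.1555  1.6106]]
[('dial_grip', [0.5506, -0.1275, 0.1134], 0.69), ('dial', [0.5442, -0.1305, 0.115], 0.66)]
```

View pics/s3.png

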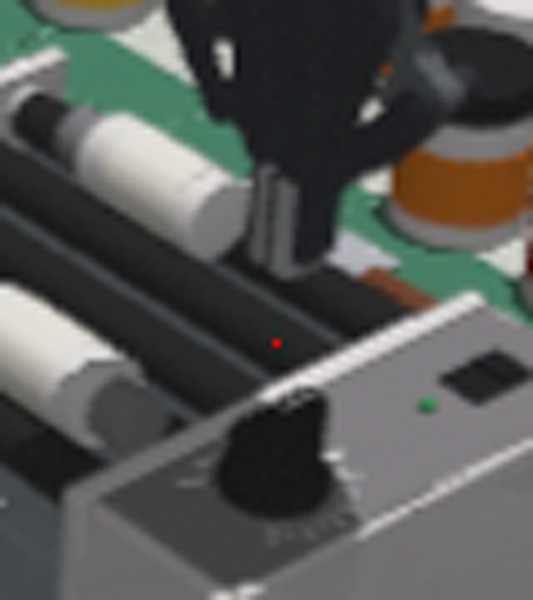

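The shut finger end shows at (290,270) while the reported TCP projects to (277,343), a steady 11 px offset. I'll compare it with both start pictures.

```bash
python3 - <<'E'
from h import *
A=[]
for n in("top","side"):
    s=snapshot(n);a=cv2.imread(f"pics/{n}0.png");p=pix(s,[.1556,-.5014,.197]);print(n,p)
    for z in(.197,.25):
        cv2.circle(a,tuple(int(round(q)) for q in pix(s,[.1556,-.5014,z])),1,(0,0,255) if z<.2 else (255,255,0),-1)
    u,v=p.astype(int);u=min(max(u,70),570);v=min(max(v,70),410);A.append(cv2.resize(a[v-70:v+70,u-70:u+70],(400,400),interpolation=cv2.INTER_CUBIC))
cv2.imwrite("pics/cmp.png",np.hstack(A))
E
```

```text
top [555.5570247  397.54229482]
side [360.18440919 431.58639121]
```

View pics/cmp.png

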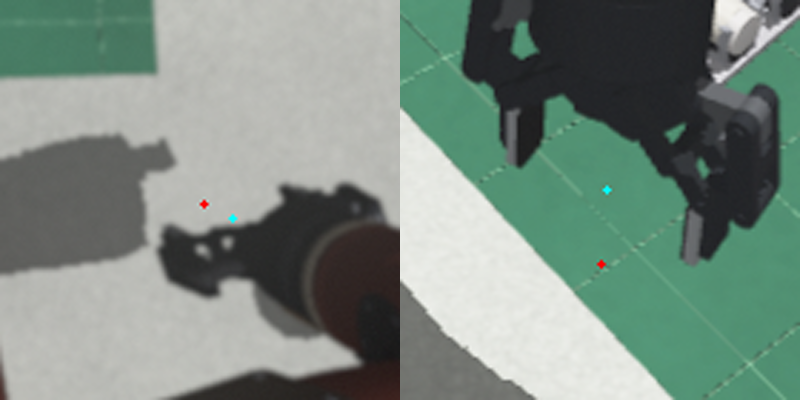

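```bash
python3 - <<'E'
from h import *
from scipy.optimize import least_squares
S=snapshot("side");T=snapshot("top")
ob=(381-40+290/6.667, 242-60+270/6.667)
ob2=(360-70+(602-400)/2.857,410-70+213/2.857)  # v clipped to 410
n1=np.array([.5503,-.1241,.1554]);n2=np.array([.1556,-.5014,.197])
print(pix(S,n1),ob,pix(S,n2),ob2)
r=least_squares(lambda d:np.r_[pix(S,n1+d)-ob,pix(S,n2+d+[0,0,.013])-ob2],np.zeros(3));print(r.x,r.fun)
for dz in(0,.013,.036,.06):
  for sg in(-1,1):
    f=n2+[sg*.0125,-sg*.0405,dz];p=pix(T,f);print(dz,sg,(p-[555-70,397-70])*2.857,(pix(S,f)-[290,340])*2.857+[400,0])
E
```

```text
[382.55673636 233.49148275] (384.49782510874456, 222.49797510124495) [360.18440919 431.58639121] (360.7035351767588, 414.5537276863843)
[-0.00728929 -0.00725463  0.0357038 ] [-1.00631527 -0.11613711  0.60173781  0.06944552]
0 -1 [150.4336507  219.12463714] [526.28018167 218.36614163]
0 1 [252.72042436 183.95704863] [678.83013175 307.33604452]
0.013 -1 [157.03561107 222.86271928] [526.78455052 200.99089903]
0.013 1 [260.46153632 187.302434  ] [680.91477565 289.90228426]
0.036 -1 [169.08391333 229.68456326] [527.70113243 169.41513245]
0.036 1 [274.58866646 193.40758977] [684.70882645 258.17284967]
0.06 -1 [182.18414316 237.10201693] [528.69210654 135.27659348]
0.06 1 [289.94911317 200.04573347] [688.81904657 223.79930875]
```

Both cameras put the finger ends about 25 mm above the reported TCP. A gentle touch with shut fingers on the dial bar (top at 131.5 mm) will decide it.

```bash
g(){ grep -E "ee_pos|contact"|tr '\n' ' ';echo; }
python3 -m creep '[0.002,0.002,0.02,0,0,0,0, 0.002,0.002,0.024,0,0,0,0, 0.002,0.002,0.026,0,0,0,0]'|g
python3 -m creep '[0,0,0.004,0,0,0,0, 0,0,0.006,0,0,0,0, 0,0,0.006,0,0,0,0]'|g
```

```text
ee_pos: [0.5518, -0.1256, 0.1343] contact_force: [-0.6, -0.5, -0.2] 
ee_pos: [0.5521, -0.1257, 0.1302] contact_force: [-0.0, -0.2, 0.5]
```

```bash
g(){ grep -E "ee_pos|contact"|tr '\n' ' ';echo; }
python3 -m creep '[0,0,0.002,0,0,0,0, 0,0,0.004,0,0,0,0, 0,0,0.004,0,0,0,0]'|g
```

```text
ee_pos: [0.5521, -0.1256, 0.1269] contact_force: [0.1, 0.1, -0.7]
```

```bash
g(){ grep -E "ee_pos|contact"|tr '\n' ' ';echo; }
python3 -m creep '[0,0,0.005,0,0,0,0, 0,0,0.01,0,0,0,0, 0,0,0.01,0,0,0,0]'|g
python3 -m creep '[0,0,0.003,0,0,0,0, 0,0,0.003,0,0,0,0]'|g
python3 -m creep '[0,0,0.003,0,0,0,0, 0,0,0.003,0,0,0,0]'|g
```

```text
ee_pos: [0.5519, -0.1256, 0.1185] contact_force: [0.0, -0.1, -1.0] 
ee_pos: [0.5521, -0.1256, 0.1164] contact_force: [-0.1, -0.2, 0.3] 
ee_pos: [0.5521, -0.1257, 0.114] contact_force: [0.0, -0.0, 0.4]
```

```bash
g(){ grep -E "ee_pos|contact"|tr '\n' ' ';echo; }
python3 -m creep '[0,0,0.003,0,0,0,0, 0,0,0.003,0,0,0,0]'|g
python3 - <<'E'
from h import *
print(now());s=snapshot("side");p=pix(s,[.552,-.1225,.13]);u,v=p.astype(int)
cv2.imwrite("pics/s4.png",cv2.resize(s["pixels"][v-60:v+30,u-40:u+40],(533,600),interpolation=cv2.INTER_CUBIC))
E
```

```text
ee_pos: [0.552, -0.1256, 0.1116] contact_force: [0.3, -0.2, 0.5] 
[ 0.55204083 -0.12562461  0.11157457  1.61023498]
```

View pics/s4.png

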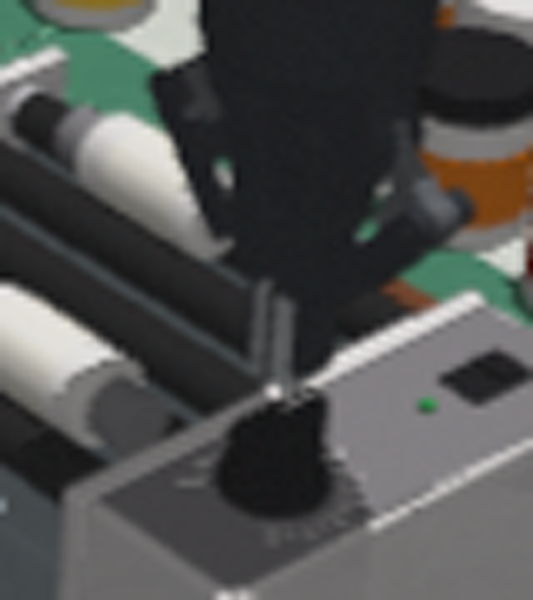

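The tips are now at about (285,385), right at the bar's top (280,398), and still no force. I'll carry on down to contact.

```bash
g(){ grep -E "ee_pos|contact"|tr '\n' ' ';echo; }
python3 -m creep '[0,0,0.002,0,0,0,0, 0,0,0.002,0,0,0,0]'|g
python3 -m creep '[0,0,0.002,0,0,0,0, 0,0,0.002,0,0,0,0]'|g
python3 -m creep '[0,0,0.002,0,0,0,0, 0,0,0.002,0,0,0,0]'|g
```

```text
ee_pos: [0.5521, -0.1256, 0.1101] contact_force: [-1.3, 0.3, 0.6] 
ee_pos: [0.5521, -0.1256, 0.1084] contact_force: [-0.7, 0.4, 0.7] 
ee_pos: [0.5521, -0.1256, 0.1069] contact_force: [0.8, 0.0, -0.0]
```

```bash
g(){ grep -E "ee_pos|contact"|tr '\n' ' ';echo; }
python3 -m creep '[0,0,0.002,0,0,0,0, 0,0,0.002,0,0,0,0]'|g
python3 -m creep '[0,0,0.002,0,0,0,0, 0,0,0.002,0,0,0,0]'|g
```

```text
ee_pos: [0.5521, -0.1256, 0.1052] contact_force: [-0.2, -1.3, 0.5] 
ee_pos: [0.5521, -0.1256, 0.1037] contact_force: [-0.4, 0.5, -0.7]
```

```bash
g(){ grep -E "ee_pos|contact"|tr '\n' ' ';echo; }
python3 -m creep '[0,0,0.002,0,0,0,0, 0,0,0.002,0,0,0,0]'|g
python3 -m creep '[0,0,0.002,0,0,0,0, 0,0,0.002,0,0,0,0]'|g
python3 - <<'E'
from h import *
s=snapshot("side");p=pix(s,[.552,-.1225,.13]);u,v=p.astype(int)
cv2.imwrite("pics/s5.png",cv2.resize(s["pixels"][v-30:v+20,u-25:u+25],(600,600),interpolation=cv2.INTER_CUBIC))
E
```

```text
ee_pos: [0.552, -0.1256, 0.102] contact_force: [0.7, 0.4, 0.6] 
ee_pos: [0.5521, -0.1256, 0.1005] contact_force: [-0.4, 0.3, -1.3]
```

View pics/s5.png

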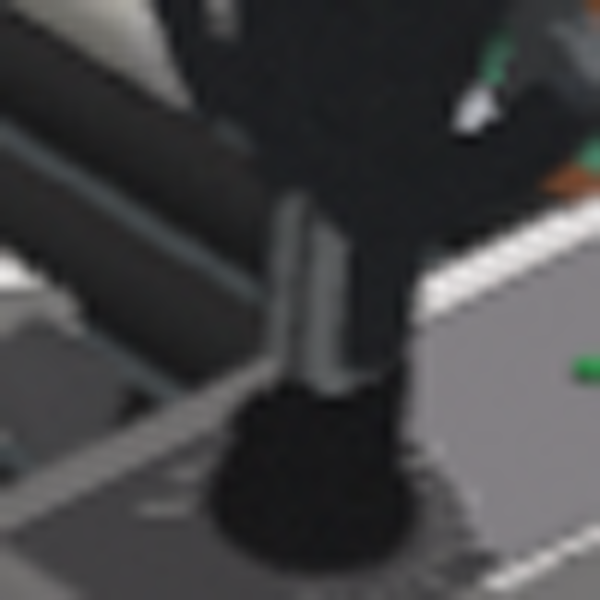

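The finger ends at (335,385) cover the bar's top, so they're within a few mm of it. I'll go on in small steps.

```bash
g(){ grep -E "ee_pos|contact"|tr '\n' ' ';echo; }
python3 -m creep '[0,0,0.002,0,0,0,0, 0,0,0.002,0,0,0,0]'|g
python3 -m creep '[0,0,0.002,0,0,0,0, 0,0,0.002,0,0,0,0]'|g
```

```text
ee_pos: [0.5521, -0.1257, 0.0989] contact_force: [-0.1, 0.4, -0.1] 
ee_pos: [0.5521, -0.1256, 0.0972] contact_force: [-0.8, 0.1, -0.5]
```

```bash
g(){ grep -E "ee_pos|contact"|tr '\n' ' ';echo; }
python3 -m creep '[0,0,0.002,0,0,0,0, 0,0,0.002,0,0,0,0]'|g
python3 -m creep '[0,0,0.002,0,0,0,0, 0,0,0.002,0,0,0,0]'|g
```

```text
ee_pos: [0.5523, -0.1257, 0.0969] contact_force: [-3.7, 1.4, 11.4] 
ee_pos: [0.5526, -0.1258, 0.0967] contact_force: [-8.4, 2.3, 26.5]
```

Contact comes at a reported z of 0.097. The real finger ends are thus about 34 mm above the reported TCP. I'll back off and check the horizontal offset by fitting all the views.

```bash
python3 -m creep '[0,0,-0.02,0,0,0,0, 0,0,-0.03,0,0,0,0, 0,0,-0.03,0,0,0,0]' | grep ee
python3 - <<'E'
from h import *
S=snapshot("side")
ob=[((.5503,-.1241,.1554),(381-40+290/6.667, 242-60+270/6.667)),((.552,-.1256,.1005),(356.5+335/12,211.5+385/12)),((.1556,-.5014,.210),(360.7,414.55))]
for n,o in ob:
    for d in((0,0,.0345),(-.007,-.007,.0345),(0,0,.025)):
        print(np.round(pix(S,np.add(n,d))-o,1),end=' ')
    print()
cv2.imwrite("pics/tmp.png",S["pixels"])
E
```

```text
ee_pos: [0.5527, -0.1259, 0.1187]
[-0.9 -2.2] [-1.   0.3] [-1.2  1.5] 
[-1.5 -2.4] [-1.6  0.1] [-1.8  1.1] 
[ 1.1 -5.8] [0.6 0.4] [ 0.8 -1.1]
```

The lowest visible corner of the 22 mm pad is the one nearest the camera, so the horizontal offset is about zero and the height offset is 34.5 mm. Next I'll open and grip the dial with the tips at 0.111 real, which is 0.0765 reported.

```bash
python3 -m creep '[0,-0.003,0,0,0,0,0.45, 0,-0.003,0,0,0,0,0.45, 0,-0.003,0.02,0,0,0,0.45, 0,-0.003,0.04,0,0,0,0.45, 0,-0.003,0.0527,0,0,0,0.45, 0,-0.003,0.0527,0,0,0,0.45, 0,-0.003,0.0527,0,0,0,0, 0,-0.003,0.0527,0,0,0,0]' 25
python3 -m creep '[0,0,0,0,0,0,0, 0,0,0,0,0,0,0, 0,0,0,0,0,0,0]'
```

```text
t: 10.35
ee_pos: [0.5525, -0.1236, 0.0766]
tool_rot: [0.0, 1.0, 0.014, 0.0]
contact_force: [-0.0, -1.1, -0.2]
opening: 0.0115
gripper_force: 27.1
t: 10.72
ee_pos: [0.5525, -0.1236, 0.0765]
tool_rot: [0.0, 1.0, 0.014, 0.0]
contact_force: [-0.2, -1.7, 4.9]
opening: 0.0117
gripper_force: 27.9
```

```bash
python3 -m creep '[0,0,0,0,0,-0.028,0, 0,0,0,0,0,-0.056,0, 0,0,0,0,0,-0.084,0, 0,0,0,0,0,-0.112,0, 0,0,0,0,0,-0.14,0, 0,0,0,0,0,-0.168,0, 0,0,0,0,0,-0.19,0, 0,0,0,0,0,-0.19,0]'
python3 -m creep '[0,0,0,0,0,-0.028,0, 0,0,0,0,0,-0.056,0, 0,0,0,0,0,-0.084,0, 0,0,0,0,0,-0.112,0, 0,0,0,0,0,-0.14,0, 0,0,0,0,0,-0.16,0, 0,0,0,0,0,-0.18,0, 0,0,0,0,0,-0.18,0]'
python3 -c "
from h import *
print(now(),ctrl.sense()['wrist_torque'])"
```

```text
t: 11.72
ee_pos: [0.5517, -0.1225, 0.0765]
tool_rot: [-0.001, 0.818, 0.575, 0.0]
contact_force: [-3.0, 2.2, 10.3]
opening: 0.0116
gripper_force: 28.5
t: 12.72
ee_pos: [0.5503, -0.1228, 0.0765]
tool_rot: [-0.001, 0.383, 0.924, -0.0]
contact_force: [-8.9, 0.5, 13.8]
opening: 0.0111
gripper_force: 29.0
[ 5.50336585e-01 -1.22771805e-01  7.64986208e-02  1.34913880e+02] [0.12600665 1.94272417 0.04453882]
```

```bash
python3 -m creep '[0,0,0,0,0,-0.005,0, 0,0,0,0,0,-0.009,0, 0,0,0,0,0,-0.009,0]' >/dev/null
python3 -c "
from h import *
print(now(),ctrl.sense()['wrist_torque'],ctrl.sense()['contact_force'])"
python3 -m creep '[0,0,0,0,0,0,0.3, 0,0,0,0,0,0,0.3, 0,0,0,0,0,0,0.3, 0,0,-0.06,0,0,0,0.5, 0,0,-0.15,0,0,0,0.5, 0,0,-0.15,0,0,0,0.5]'
```

```text
[ 5.50362014e-01 -1.22814018e-01  7.64899618e-02  1.38002251e+02] [ 0.20611195  1.83741913 -0.80248692] [-8.98010268  0.98711038 13.67705426]
t: 13.85
ee_pos: [0.5545, -0.1241, 0.2003]
tool_rot: [0.004, 0.358, 0.934, 0.0]
contact_force: [0.2, -1.2, 0.3]
opening: 0.0426
gripper_force: 0.0
```

The wrist torque jumped to 0.8 N m at a tool yaw of 138°, so the dial is on its zero stop and now released. Next come the mixed bottles.

```bash
python3 - <<'E'
from h import *
s=snapshot("top")
for o in bottles(s,lambda y:.031 if y<-.2 else (.1006 if y<.16 else .021)):print(*o[:3])
A=(.5372,-.022);t=tray(-65,0) if 0 else tray(-.065,0)
plan([[(*A,.15,91.6),(*A,.058,91.6)],[(*A,.15,91.6)],[(*t,.15,80),(*t,-.019,80)],[(*t,.15,80)]])
E
```

```text
[308.  194.4] [0.6509 0.043 ] 88.0
[334.1 238.5] [ 0.5374 -0.019 ] 88.1
[545.7 245.4] [ 0.5079 -0.5691] 179.0
[288.4 240.8] [0.5352 0.0954] 88.2
[445.7 275.1] [ 0.4387 -0.3066] 97.7
at [ 5.53900e-01 -1.23800e-01  1.99300e-01  1.38055e+02] q6 [-0.35  0.38]
-- call
[0.1006, 0.0807, 0.0616] turn 0.129 rows>=4.3
[0.1006, 0.0807, 0.1766] turn 0.129 rows>=1.5
-- call
[0.0, 0.0, -0.115] turn -0.0 rows>=1.5
-- call
[0.4217, -0.1448, -0.0] turn 0.0322 rows>=5.7
[0.4217, -0.1448, 0.2112] turn 0.0322 rows>=2.7
-- call
[0.0, 0.0, -0.2112] turn -0.0 rows>=2.7
```

```bash
python3 -m creep '[0.1006,0.0807,0.04,0,0,0.129,0.65, 0.1006,0.0807,0.06,0,0,0.129,0.65, 0.1006,0.0807,0.06,0,0,0.129,0.65, 0.1006,0.0807,0.06,0,0,0.129,0.65, 0.1006,0.0807,0.06,0,0,0.129,0.65, 0.1006,0.0807,0.12,0,0,0.129,0.65, 0.1006,0.0807,0.12,0,0,0.129,0.65, 0.1006,0.0807,0.12,0,0,0.129,0.65]' 40
python3 - <<'E'
from h import *
plan([[(.5372,-.022,.058,91.6)]])
E
```

```text
t: 14.9
ee_pos: [0.5353, -0.0214, 0.1004]
tool_rot: [-0.0, 0.697, 0.717, -0.0]
contact_force: [-0.2, 0.7, 0.8]
opening: 0.0556
gripper_force: 0.0
at [ 5.35300e-01 -2.14000e-02  1.00400e-01  9.16164e+01] q6 [-0.18  1.37]
-- call
[-0.0008, 0.0024, 0.053] turn 0.0 rows>=0.7
```

```bash
python3 -m creep '[-0.0008,0.0024,0.03,0,0,0,0.65, -0.0008,0.0024,0.053,0,0,0,0.65, -0.0008,0.0024,0.053,0,0,0,0.65, -0.0008,0.0024,0.053,0,0,0,0, -0.0008,0.0024,0.053,0,0,0,0, -0.0008,0.0024,0.053,0,0,0,0]' 40
python3 -m creep '[0,0,0,0,0,0,0, 0,0,-0.03,0,0,0,0, 0,0,-0.115,0,0,0,0, 0,0,-0.115,0,0,0,0, 0,0,-0.115,0,0,0,0]'
```

```text
t: 15.65
ee_pos: [0.5371, -0.0223, 0.0593]
tool_rot: [0.0, 0.697, 0.717, -0.0]
contact_force: [-5.7, -0.9, 9.5]
opening: 0.0326
gripper_force: 39.4
t: 16.27
ee_pos: [0.5379, -0.0221, 0.1505]
tool_rot: [0.001, 0.697, 0.717, 0.001]
contact_force: [-0.3, 0.8, -1.0]
opening: 0.0327
gripper_force: 40.2
```

```bash
python3 -m creep '[0.4217,-0.1448,0,0,0,0.0322,0, 0.4217,-0.1448,0,0,0,0.0322,0, 0.4217,-0.1448,0,0,0,0.0322,0, 0.4217,-0.1448,0,0,0,0.0322,0, 0.4217,-0.1448,0,0,0,0.0322,0, 0.4217,-0.1448,0,0,0,0.0322,0, 0.4217,-0.1448,0.05,0,0,0.0322,0, 0.4217,-0.1448,0.05,0,0,0.0322,0]' 
python3 - <<'E'
from h import *
t=tray(-.065,0)
plan([[(*t,-.019,80)],[(*t,.13,80)]])
E
```

```text
t: 17.27
ee_pos: [0.4089, 0.3107, 0.1065]
tool_rot: [-0.001, 0.766, 0.643, -0.004]
contact_force: [-0.6, -0.6, 0.4]
opening: 0.0325
gripper_force: 40.1
at [ 0.4089  0.3107  0.1065 80.0886] q6 [0.51 2.25]
-- call
[0.0022, 0.0036, 0.1568] turn 0.0002 rows>=2.0
-- call
[0.0, 0.0, -0.1862] turn -0.0 rows>=2.4
```

```bash
python3 -m creep '[0.002,0.002,0.07,0,0,0,0, 0.002,0.002,0.13,0,0,0,0, 0.002,0.002,0.15,0,0,0,0, 0.002,0.002,0.157,0,0,0,0, 0.002,0.002,0.157,0,0,0,0]'
python3 -m creep '[0,0,0,0,0,0,0.5, 0,0,0,0,0,0,0.5, 0,0,0,0,0,0,0.5, 0,0,-0.05,0,0,0,0.5, 0,0,-0.12,0,0,0,0.5, 0,0,-0.19,0,0,0,0.65, 0,0,-0.19,0,0,0,0.65]'
python3 - <<'E'
from h import *
A=(.5350,.093)
plan([[(*A,.12,91.6),(*A,.06,91.6)]])
E
```

```text
t: 17.9
ee_pos: [0.4146, 0.3131, -0.0153]
tool_rot: [0.0, 0.766, 0.643, 0.0]
contact_force: [0.2, 0.6, -0.1]
opening: 0.0326
gripper_force: 40.2
t: 18.77
ee_pos: [0.4166, 0.3148, 0.1405]
tool_rot: [0.001, 0.766, 0.643, 0.004]
contact_force: [0.4, -0.3, -0.3]
opening: 0.0558
gripper_force: 0.0
at [ 0.4166  0.3148  0.1405 80.0286] q6 [0.51 2.25]
-- call
[-0.2475, 0.1938, 0.0256] turn -0.0321 rows>=4.0
[-0.2475, 0.1938, 0.1006] turn -0.0321 rows>=1.0
```

```bash
python3 -m creep '[-0.2475,0.1938,0.02,0,0,-0.032,0.65, -0.2475,0.1938,0.02,0,0,-0.032,0.65, -0.2475,0.1938,0.02,0,0,-0.032,0.65, -0.2475,0.1938,0.02,0,0,-0.032,0.65, -0.2475,0.1938,0.05,0,0,-0.032,0.65, -0.2475,0.1938,0.05,0,0,-0.032,0.65, -0.2475,0.1938,0.05,0,0,-0.032,0.65]' 
python3 - <<'E'
from h import *
s=snapshot("top")
for o in bottles(s,lambda y:.031 if y<-.2 else (.1006 if y<.16 else .021)):print(*o[:3])
A=(.5350,.093)
plan([[(*A,.06,91.6)]])
E
```

```text
t: 19.65
ee_pos: [0.5317, 0.092, 0.0962]
tool_rot: [-0.0, 0.697, 0.717, -0.0]
contact_force: [-0.4, 0.4, 0.2]
opening: 0.0556
gripper_force: 0.0
[497.2 122.8] [ 0.8379 -0.4622] 87.8
[308.6 194.1] [0.6514 0.0417] 88.0
[432.1 206.8] [ 0.619  -0.2799] 97.6
[436.5 229.5] [ 0.5587 -0.2885] 88.1
[543.9 245. ] [ 0.5092 -0.5645] 176.3
[446.  275.2] [ 0.4386 -0.3074] 97.7
[206.9 291.2] [0.4157 0.3206] 80.2
at [ 0.5321  0.0923  0.0966 91.6104] q6 [0.04 1.58]
-- call
[0.0008, 0.0037, 0.0457] turn 0.0 rows>=0.6
```

First bottle lies in the tray at (0.416, 0.321), axis 80°. On to the second, front left.

```bash
python3 -m creep '[0.0008,0.0037,0.03,0,0,0,0.65, 0.0008,0.0037,0.0457,0,0,0,0.65, 0.0008,0.0037,0.0457,0,0,0,0.65, 0.0008,0.0037,0.0457,0,0,0,0, 0.0008,0.0037,0.0457,0,0,0,0, 0.0008,0.0037,0.0457,0,0,0,0]' 40
python3 -m creep '[0,0,0,0,0,0,0, 0,0,-0.03,0,0,0,0, 0,0,-0.115,0,0,0,0, 0,0,-0.115,0,0,0,0, 0,0,-0.115,0,0,0,0]'
python3 - <<'E'
from h import *
t=tray(0,0)
plan([[(*t,.15,80),(*t,.1,80)]])
E
```

```text
t: 20.45
ee_pos: [0.5345, 0.0923, 0.0605]
tool_rot: [-0.0, 0.697, 0.717, -0.0]
contact_force: [-5.0, 0.3, 7.6]
opening: 0.0327
gripper_force: 39.5
t: 21.08
ee_pos: [0.5356, 0.0921, 0.152]
tool_rot: [0.001, 0.698, 0.717, 0.001]
contact_force: [1.1, 0.4, -1.8]
opening: 0.0326
gripper_force: 40.2
at [ 0.5356  0.0921  0.152  91.537 ] q6 [0.04 1.58]
-- call
[0.2627, -0.0675, 0.0025] turn 0.032 rows>=3.5
[0.2627, -0.0675, 0.065] turn 0.032 rows>=0.8
```

```bash
python3 -m creep '[0.2627,-0.0675,0,0,0,0.032,0, 0.2627,-0.0675,0,0,0,0.032,0, 0.2627,-0.0675,0,0,0,0.032,0, 0.2627,-0.0675,0,0,0,0.032,0, 0.2627,-0.0675,0.065,0,0,0.032,0, 0.2627,-0.0675,0.065,0,0,0.032,0, 0.2627,-0.0675,0.065,0,0,0.032,0]' 
python3 - <<'E'
from h import *
t=tray(0,0)
plan([[(*t,-.019,80)]])
E
```

```text
t: 21.95
ee_pos: [0.4756, 0.3003, 0.0999]
tool_rot: [-0.0, 0.766, 0.643, -0.0]
contact_force: [-0.5, -0.1, -1.2]
opening: 0.0324
gripper_force: 40.1
at [ 0.4756  0.3003  0.0999 79.9822] q6 [0.43 2.18]
-- call
[0.0006, 0.0003, 0.1486] turn -0.0 rows>=1.9
```

```bash
python3 -m creep '[0,0,0.07,0,0,0,0, 0,0,0.13,0,0,0,0, 0,0,0.145,0,0,0,0, 0,0,0.149,0,0,0,0, 0,0,0.149,0,0,0,0]'
python3 -m creep '[0,0,0,0,0,0,0.5, 0,0,0,0,0,0,0.5, 0,0,0,0,0,0,0.5, 0,0,-0.05,0,0,0,0.5, 0,0,-0.12,0,0,0,0.5, 0,0,-0.19,0,0,0,0.65, 0,0,-0.19,0,0,0,0.65]'
python3 - <<'E'
from h import *
A=(.6510,.045)
plan([[(*A,.12,91.6),(*A,.1,91.6)]])
E
```

```text
t: 22.58
ee_pos: [0.4772, 0.3013, -0.0178]
tool_rot: [0.0, 0.766, 0.643, 0.001]
contact_force: [0.6, 0.3, -0.2]
opening: 0.0323
gripper_force: 40.2
t: 23.45
ee_pos: [0.4785, 0.3021, 0.137]
tool_rot: [0.001, 0.766, 0.643, 0.004]
contact_force: [-0.1, 0.8, -0.8]
opening: 0.0553
gripper_force: 0.0
at [ 0.4785  0.3021  0.137  80.0269] q6 [0.43 2.18]
-- call
[-0.2792, 0.2681, 0.0212] turn -0.0321 rows>=5.0
[-0.2792, 0.2681, 0.0462] turn -0.0321 rows>=0.3
```

```bash
python3 -m creep '[-0.2792,0.2681,0.02,0,0,-0.032,0.65, -0.2792,0.2681,0.02,0,0,-0.032,0.65, -0.2792,0.2681,0.02,0,0,-0.032,0.65, -0.2792,0.2681,0.02,0,0,-0.032,0.65, -0.2792,0.2681,0.02,0,0,-0.032,0.65, -0.2792,0.2681,0.046,0,0,-0.032,0.65, -0.2792,0.2681,0.046,0,0,-0.032,0.65, -0.2792,0.2681,0.046,0,0,-0.032,0.65]' 
python3 - <<'E'
from h import *
s=snapshot("top")
for o in bottles(s,lambda y:.031 if y<-.2 else (.1006 if y<.16 else .021)):print(*o[:3])
A=(.6510,.045)
plan([[(*A,.061,91.6)]])
E
```

```text
t: 24.45
ee_pos: [0.6477, 0.0442, 0.0956]
tool_rot: [-0.0, 0.697, 0.717, -0.0]
contact_force: [-0.5, -0.5, -0.6]
opening: 0.0555
gripper_force: 0.0
[432. 207.] [ 0.6185 -0.2796] 97.6
[436.3 229.5] [ 0.5588 -0.2878] 96.3
[545.6 245.3] [ 0.5082 -0.5688] 176.3
[212.  267.4] [0.4782 0.3063] 80.1
[445.8 275.1] [ 0.4387 -0.3069] 97.7
[207.1 291.3] [0.4152 0.32  ] 78.9
at [6.4800e-01 4.4500e-02 9.6100e-02 9.1606e+01] q6 [-0.04  1.5 ]
-- call
[0.0006, 0.0038, 0.0439] turn 0.0 rows>=0.6
```

```bash
python3 -m creep '[0.0006,0.0038,0.03,0,0,0,0.65, 0.0006,0.0038,0.0439,0,0,0,0.65, 0.0006,0.0038,0.0439,0,0,0,0.65, 0.0006,0.0038,0.0439,0,0,0,0, 0.0006,0.0038,0.0439,0,0,0,0, 0.0006,0.0038,0.0439,0,0,0,0]' 40
python3 -m creep '[0,0,0,0,0,0,0, 0,0,-0.03,0,0,0,0, 0,0,-0.115,0,0,0,0, 0,0,-0.115,0,0,0,0, 0,0,-0.115,0,0,0,0]'
python3 - <<'E'
from h import *
t=tray(.065,0)
plan([[(*t,.15,80),(*t,.1,80)]])
E
```

```text
t: 25.25
ee_pos: [0.6496, 0.0442, 0.0614]
tool_rot: [-0.001, 0.698, 0.717, -0.001]
contact_force: [-9.0, -0.2, 7.4]
opening: 0.0326
gripper_force: 39.8
t: 25.88
ee_pos: [0.6516, 0.0441, 0.1532]
tool_rot: [0.001, 0.698, 0.717, 0.001]
contact_force: [-0.3, 0.5, -0.8]
opening: 0.0321
gripper_force: 40.1
at [6.51600e-01 4.41000e-02 1.53200e-01 9.15411e+01] q6 [-0.04  1.5 ]
-- call
[0.3102, -0.1312, 0.004] turn 0.0321 rows>=4.3
[0.3102, -0.1312, 0.0665] turn 0.0321 rows>=0.8
```

```bash
python3 -m creep '[0.3102,-0.1312,0,0,0,0.032,0, 0.3102,-0.1312,0,0,0,0.032,0, 0.3102,-0.1312,0,0,0,0.032,0, 0.3102,-0.1312,0,0,0,0.032,0, 0.3102,-0.1312,0,0,0,0.032,0, 0.3102,-0.1312,0.065,0,0,0.032,0, 0.3102,-0.1312,0.065,0,0,0.032,0, 0.3102,-0.1312,0.065,0,0,0.032,0]' 
python3 - <<'E'
from h import *
t=tray(.065,0)
plan([[(*t,-.019,80)]])
E
```

```text
t: 26.88
ee_pos: [0.54, 0.2887, 0.101]
tool_rot: [0.0, 0.766, 0.643, -0.0]
contact_force: [0.4, -0.1, -0.3]
opening: 0.0324
gripper_force: 40.2
at [ 0.54    0.2887  0.101  79.9641] q6 [0.37 2.12]
-- call
[0.0008, -0.0002, 0.15] turn -0.0001 rows>=1.9
```

```bash
python3 -m creep '[0.0008,0,0.07,0,0,0,0, 0.0008,0,0.13,0,0,0,0, 0.0008,0,0.145,0,0,0,0, 0.0008,0,0.15,0,0,0,0, 0.0008,0,0.15,0,0,0,0]'
python3 -m creep '[0,0,0,0,0,0,0.5, 0,0,0,0,0,0,0.5, 0,0,0,0,0,0,0.5, 0,0,-0.05,0,0,0,0.5, 0,0,-0.12,0,0,0,0.5, 0,0,-0.2,0,0,0,0.5, 0,0,-0.2,0,0,0,0.5]'
python3 - <<'E'
from h import *
A=strip(.09,0);print(A)
plan([[(.6,.05,.15,91)],[(*A,.15,97.4),(*A,.06,97.4)]])
E
```

```text
t: 27.5
ee_pos: [0.5415, 0.2905, -0.0174]
tool_rot: [0.001, 0.766, 0.643, 0.002]
contact_force: [0.1, -0.2, 0.3]
opening: 0.0327
gripper_force: 40.3
t: 28.38
ee_pos: [0.5428, 0.2913, 0.1458]
tool_rot: [0.001, 0.766, 0.643, 0.004]
contact_force: [0.2, 0.3, -0.3]
opening: 0.0424
gripper_force: 0.0
[ 0.6167504 -0.2788084]
at [ 0.5428  0.2913  0.1458 80.0257] q6 [0.37 2.12]
-- call
[-0.2847, 0.1227, -0.0052] turn -0.0305 rows>=4.0
-- call
[-0.4113, 0.0138, -0.0] turn -0.0178 rows>=5.3
[-0.4113, 0.0138, 0.1125] turn -0.0178 rows>=1.4
```

```bash
python3 -m creep '[-0.2847,0.1227,-0.005,0,0,-0.0305,0.5, -0.2847,0.1227,-0.005,0,0,-0.0305,0.5, -0.2847,0.1227,-0.005,0,0,-0.0305,0.5, -0.2847,0.1227,-0.005,0,0,-0.0305,0.5, -0.2847,0.1227,-0.005,0,0,-0.0305,0.5]' |grep ee
python3 -m creep '[-0.4113,0.0138,0,0,0,-0.0178,0.5, -0.4113,0.0138,0,0,0,-0.0178,0.5, -0.4113,0.0138,0,0,0,-0.0178,0.5, -0.4113,0.0138,0,0,0,-0.0178,0.5, -0.4113,0.0138,0,0,0,-0.0178,0.5, -0.4113,0.0138,0.1,0,0,-0.0178,0.5, -0.4113,0.0138,0.1,0,0,-0.0178,0.5, -0.4113,0.0138,0.1,0,0,-0.0178,0.5]'
python3 - <<'E'
from h import *
s=snapshot("top");cv2.imwrite("pics/t2.png",s["pixels"])
for o in bottles(s,lambda y:.031 if y<-.2 else (.1006 if y<.16 else .021)):print(*o[:3])
A=strip(.09,0)
plan([[(*A,-.0105,97.4)]])
n=now()[:3]+[0,0,.0345]
s=snapshot("side");u,v=pix(s,[*A,.031]).astype(int);print(pix(s,n),u,v)
cv2.imwrite("pics/s6.png",cv2.resize(s["pixels"][v-60:v+40,u-70:u+65],(800,592),interpolation=cv2.INTER_CUBIC))
E
```

```text
ee_pos: [0.5973, 0.0444, 0.1436]
t: 30.0
ee_pos: [0.6126, -0.2783, 0.063]
tool_rot: [-0.002, 0.66, 0.752, -0.0]
contact_force: [-0.0, 0.8, 0.8]
opening: 0.0427
gripper_force: 0.0
[217.  243.4] [0.5415 0.292 ] 88.2
[212.  267.5] [0.4779 0.3064] 81.1
[207.  291.3] [0.4154 0.3205] 80.2
at [ 6.13900e-01 -2.78700e-01  6.49000e-02  9.74859e+01] q6 [-0.53  0.91]
-- call
[-0.0006, 0.0035, 0.0942] turn 0.0002 rows>=1.2
[452.09808023 277.49106465] 448 301
```

View pics/s6.png

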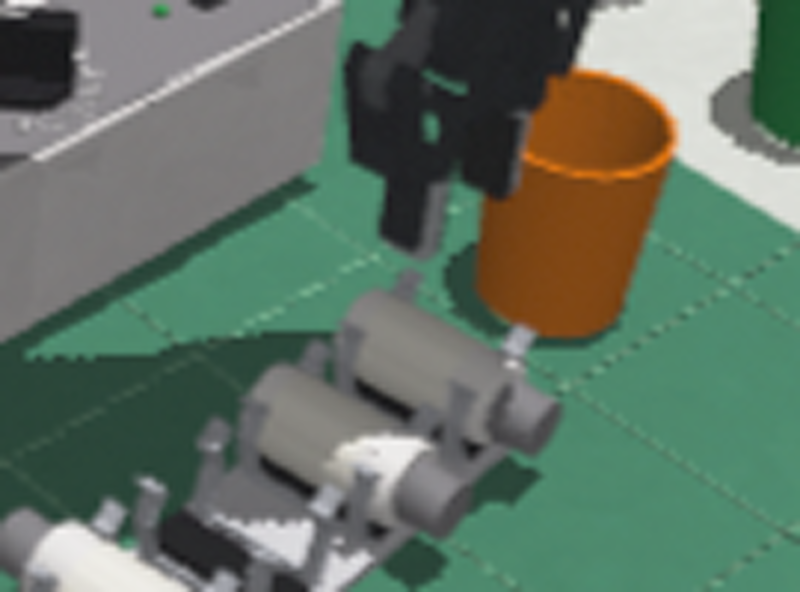

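The side view shows the fingers (400,230) above the far fresh bottle at (430,360), which still sits in its clips. The orange cup stands clear behind it, and the top view confirms three bottles in the tray. I'll go down, grip and pull straight up.

```bash
python3 -m creep '[0,0.003,0.04,0,0,0,0.5, 0,0.003,0.08,0,0,0,0.5, 0,0.003,0.094,0,0,0,0.5, 0,0.003,0.094,0,0,0,0.5, 0,0.003,0.094,0,0,0,0, 0,0.003,0.094,0,0,0,0, 0,0.003,0.094,0,0,0,0]' 60
python3 -m creep '[0,0,-0.01,0,0,0,0, 0,0,-0.025,0,0,0,0, 0,0,-0.05,0,0,0,0, 0,0,-0.1,0,0,0,0, 0,0,-0.15,0,0,0,0, 0,0,-0.19,0,0,0,0, 0,0,-0.19,0,0,0,0]'
python3 - <<'E'
from h import *
A=mixer(-.0572,-.05);print(A)
plan([[(*A,.15,91.6),(*A,.09,91.6)]])
E
```

```text
t: 30.98
ee_pos: [0.6174, -0.2803, -0.0087]
tool_rot: [0.001, 0.66, 0.751, 0.001]
contact_force: [-0.3, 2.5, 8.0]
opening: 0.0317
gripper_force: 59.8
t: 31.85
ee_pos: [0.6178, -0.281, 0.1455]
tool_rot: [0.003, 0.66, 0.751, 0.0]
contact_force: [-0.5, -0.3, -0.9]
opening: 0.0316
gripper_force: 60.9
[ 0.53741838 -0.01517762]
at [ 0.6178 -0.281   0.1455 97.4002] q6 [-0.53  0.91]
-- call
[0.3425, -0.0568, -0.0056] turn 0.0161 rows>=4.4
[0.3425, -0.0568, 0.0694] turn 0.0161 rows>=1.0
```

```bash
python3 -m creep '[0.3425,-0.0568,-0.005,0,0,0.016,0, 0.3425,-0.0568,-0.005,0,0,0.016,0, 0.3425,-0.0568,-0.005,0,0,0.016,0, 0.3425,-0.0568,-0.005,0,0,0.016,0, 0.3425,-0.0568,-0.005,0,0,0.016,0, 0.3425,-0.0568,0.06,0,0,0.016,0, 0.3425,-0.0568,0.06,0,0,0.016,0, 0.3425,-0.0568,0.06,0,0,0.016,0]'
python3 - <<'E'
from h import *
A=mixer(-.0574,-.05)
plan([[(*A,.062,91.6)]])
E
```

```text
t: 32.85
ee_pos: [0.536, -0.0144, 0.0942]
tool_rot: [0.0, 0.697, 0.717, 0.0]
contact_force: [0.3, 0.8, -1.2]
opening: 0.0317
gripper_force: 61.0
at [ 5.36000e-01 -1.44000e-02  9.42000e-02  9.16172e+01] q6 [-0.16  1.38]
-- call
[-0.001, 0.0015, 0.0402] turn 0.0 rows>=0.5
```

```bash
python3 -m creep '[-0.001,0.0015,0.02,0,0,0,0, -0.001,0.0015,0.035,0,0,0,0, -0.001,0.0015,0.04,0,0,0,0, -0.001,0.0015,0.04,0,0,0,0]'
python3 -m creep '[0,0,0,0,0,0,0.5, 0,0,0,0,0,0,0.5, 0,0,0,0,0,0,0.5, 0,0,-0.03,0,0,0,0.5, 0,0,-0.12,0,0,0,0.5, 0,0,-0.12,0,0,0,0.5]'
python3 - <<'E'
from h import *
A=strip(.03,0);print(A)
plan([[(*A,.15,97.4),(*A,.06,97.4)]])
E
```

```text
t: 33.35
ee_pos: [0.5368, -0.0148, 0.061]
tool_rot: [-0.0, 0.697, 0.717, -0.0]
contact_force: [0.2, -0.7, -0.8]
opening: 0.0316
gripper_force: 61.1
t: 34.1
ee_pos: [0.5394, -0.0151, 0.1611]
tool_rot: [0.003, 0.697, 0.717, 0.002]
contact_force: [0.5, 0.9, 0.0]
opening: 0.0425
gripper_force: 0.0
[ 0.55725013 -0.28653613]
at [ 5.39400e-01 -1.51000e-02  1.61100e-01  9.16519e+01] q6 [-0.16  1.38]
-- call
[-0.3398, 0.0125, 0.0138] turn -0.016 rows>=4.4
[-0.3398, 0.0125, 0.1263] turn -0.016 rows>=1.4
```

```bash
python3 -m creep '[-0.34,0.0125,0.01,0,0,-0.016,0.5, -0.34,0.0125,0.01,0,0,-0.016,0.5, -0.34,0.0125,0.01,0,0,-0.016,0.5, -0.34,0.0125,0.01,0,0,-0.016,0.5, -0.34,0.0125,0.01,0,0,-0.016,0.5, -0.34,0.0125,0.12,0,0,-0.016,0.5, -0.34,0.0125,0.12,0,0,-0.016,0.5, -0.34,0.0125,0.12,0,0,-0.016,0.5]'
python3 - <<'E'
from h import *
s=snapshot("top")
for o in bottles(s,lambda y:.031 if y<-.2 else (.1006 if y<.16 else .021)):print(*o[:3])
A=strip(.03,0)
plan([[(*A,-.0105,97.4)]])
E
```

```text
t: 35.1
ee_pos: [0.553, -0.2845, 0.0588]
tool_rot: [-0.003, 0.66, 0.751, -0.0]
contact_force: [-0.4, 0.2, 0.7]
opening: 0.043
gripper_force: 0.0
[330.9 238.7] [ 0.5371 -0.0109] 88.1
[216.9 243.3] [0.5418 0.2923] 80.1
[211.8 267.5] [0.4778 0.3069] 88.2
[207.3 291.3] [0.4152 0.3196] 78.9
at [ 5.54300e-01 -2.85300e-01  6.08000e-02  9.74421e+01] q6 [-0.59  0.85]
-- call
[-0.002, 0.0035, 0.0891] turn 0.0001 rows>=1.1
```

```bash
python3 -m creep '[-0.002,0.003,0.04,0,0,0,0.5, -0.002,0.003,0.075,0,0,0,0.5, -0.002,0.003,0.089,0,0,0,0.5, -0.002,0.003,0.089,0,0,0,0.5, -0.002,0.003,0.089,0,0,0,0, -0.002,0.003,0.089,0,0,0,0, -0.002,0.003,0.089,0,0,0,0]' 60
python3 -m creep '[0,0,-0.01,0,0,0,0, 0,0,-0.025,0,0,0,0, 0,0,-0.05,0,0,0,0, 0,0,-0.1,0,0,0,0, 0,0,-0.15,0,0,0,0, 0,0,-0.19,0,0,0,0, 0,0,-0.19,0,0,0,0]'
python3 - <<'E'
from h import *
A=mixer(-.0572,.053);print(A)
plan([[(*A,.15,91.6),(*A,.09,91.6)]])
E
```

```text
t: 36.02
ee_pos: [0.5585, -0.2881, -0.0083]
tool_rot: [0.001, 0.66, 0.751, 0.0]
contact_force: [-0.2, 1.0, 6.2]
opening: 0.0318
gripper_force: 59.9
t: 36.9
ee_pos: [0.5591, -0.2889, 0.1461]
tool_rot: [0.003, 0.66, 0.751, 0.0]
contact_force: [-0.5, -0.3, -0.8]
opening: 0.0319
gripper_force: 61.2
[0.53454245 0.08778222]
at [ 0.5591 -0.2889  0.1461 97.4044] q6 [-0.59  0.85]
-- call
[0.4709, 0.0302, -0.0049] turn 0.0161 rows>=6.0
[0.4709, 0.0302, 0.0701] turn 0.0161 rows>=1.0
```

```bash
python3 -m creep '[0.471,0.0302,-0.005,0,0,0.016,0, 0.471,0.0302,-0.005,0,0,0.016,0, 0.471,0.0302,-0.005,0,0,0.016,0, 0.471,0.0302,-0.005,0,0,0.016,0, 0.471,0.0302,-0.005,0,0,0.016,0, 0.471,0.0302,-0.005,0,0,0.016,0, 0.471,0.0302,-0.005,0,0,0.016,0, 0.471,0.0302,0.06,0,0,0.016,0]'
python3 - <<'E'
from h import *
A=mixer(-.0574,.053)
plan([[(*A,.062,91.6)]])
E
```

```text
t: 37.9
ee_pos: [0.5359, 0.0898, 0.0962]
tool_rot: [0.003, 0.696, 0.718, 0.003]
contact_force: [0.2, 0.3, -1.3]
opening: 0.032
gripper_force: 61.4
at [5.3590e-01 8.9800e-02 9.6200e-02 9.1746e+01] q6 [0.03 1.57]
-- call
[-0.0025, -0.002, 0.0428] turn 0.0004 rows>=0.5
```

```bash
python3 -m creep '[0,0,0,0,0,0,0, 0,0,0,0,0,0,0]' | grep ee
python3 - <<'E'
from h import *
A=mixer(-.0574,.053)
plan([[(*A,.062,91.6)]])
E
```

```text
ee_pos: [0.533, 0.0885, 0.095]
at [5.33000e-01 8.85000e-02 9.50000e-02 9.15928e+01] q6 [0.03 1.57]
-- call
[-0.0009, 0.0016, 0.0412] turn -0.0 rows>=0.5
```

```bash
python3 -m creep '[-0.001,0.0016,0.02,0,0,0,0, -0.001,0.0016,0.035,0,0,0,0, -0.001,0.0016,0.041,0,0,0,0, -0.001,0.0016,0.041,0,0,0,0]'
python3 -m creep '[0,0,0,0,0,0,0.5, 0,0,0,0,0,0,0.5, 0,0,0,0,0,0,0.5, 0,0,-0.03,0,0,0,0.5, 0,0,-0.12,0,0,0,0.5, 0,0,-0.12,0,0,0,0.5]'
python3 - <<'E'
from h import *
A=strip(-.09,0);print(A)
plan([[(*A,.15,97.4),(*A,.06,97.4)]])
E
```

```text
t: 38.65
ee_pos: [0.5346, 0.0882, 0.0614]
tool_rot: [0.0, 0.697, 0.717, 0.0]
contact_force: [0.7, -0.3, 1.0]
opening: 0.0316
gripper_force: 61.6
t: 39.4
ee_pos: [0.5365, 0.0885, 0.161]
tool_rot: [0.002, 0.697, 0.717, 0.002]
contact_force: [0.4, 0.5, -0.2]
opening: 0.0426
gripper_force: 0.0
[ 0.4382496 -0.3019916]
at [5.36500e-01 8.85000e-02 1.61000e-01 9.16519e+01] q6 [0.03 1.57]
-- call
[-0.4844, -0.1368, 0.0138] turn -0.016 rows>=6.4
[-0.4844, -0.1368, 0.1263] turn -0.016 rows>=1.4
```

```bash
python3 -m creep '[-0.484,-0.137,0.01,0,0,-0.016,0.5, -0.484,-0.137,0.01,0,0,-0.016,0.5, -0.484,-0.137,0.01,0,0,-0.016,0.5, -0.484,-0.137,0.01,0,0,-0.016,0.5, -0.484,-0.137,0.01,0,0,-0.016,0.5, -0.484,-0.137,0.01,0,0,-0.016,0.5, -0.484,-0.137,0.01,0,0,-0.016,0.5, -0.484,-0.137,0.1,0,0,-0.016,0.5]'|grep ee
python3 -m creep '[0,0,0.02,0,0,0,0.5, 0,0,0.02,0,0,0,0.5, 0,0,0.02,0,0,0,0.5]'|grep ee
python3 - <<'E'
from h import *
s=snapshot("top")
for o in bottles(s,lambda y:.031 if y<-.2 else (.1006 if y<.16 else .021)):print(*o[:3])
A=strip(-.09,0)
plan([[(*A,-.0105,97.4)]])
E
```

```text
ee_pos: [0.4377, -0.3067, 0.0886]
ee_pos: [0.436, -0.3021, 0.0713]
[331.  238.7] [ 0.537  -0.0111] 88.1
[289.6 240.9] [0.5348 0.0924] 88.2
[217.1 243.2] [0.542  0.2917] 80.1
[212.  267.4] [0.4781 0.3063] 81.1
[207.  291.3] [0.4154 0.3203] 80.2
at [ 4.36200e-01 -3.02300e-01  7.16000e-02  9.74217e+01] q6 [-0.74  0.7 ]
-- call
[0.0, 0.0025, 0.1027] turn 0.0001 rows>=1.3
```

```bash
python3 -m creep '[0,0.002,0.04,0,0,0,0.5, 0,0.002,0.085,0,0,0,0.5, 0,0.002,0.102,0,0,0,0.5, 0,0.002,0.102,0,0,0,0.5, 0,0.002,0.102,0,0,0,0, 0,0.002,0.102,0,0,0,0, 0,0.002,0.102,0,0,0,0]' 60
python3 -m creep '[0,0,-0.01,0,0,0,0, 0,0,-0.025,0,0,0,0, 0,0,-0.05,0,0,0,0, 0,0,-0.1,0,0,0,0, 0,0,-0.15,0,0,0,0, 0,0,-0.19,0,0,0,0, 0,0,-0.2,0,0,0,0]'
python3 - <<'E'
from h import *
A=mixer(.0567,0);print(A)
plan([[(*A,.15,91.6),(*A,.09,91.6)]])
E
```

```text
t: 41.7
ee_pos: [0.438, -0.3022, -0.0095]
tool_rot: [0.001, 0.66, 0.751, 0.0]
contact_force: [-0.6, 0.7, 6.7]
opening: 0.0317
gripper_force: 60.3
t: 42.58
ee_pos: [0.4381, -0.3027, 0.152]
tool_rot: [0.002, 0.66, 0.751, -0.0]
contact_force: [-0.9, -0.1, -2.1]
opening: 0.0324
gripper_force: 61.3
[0.64987789 0.03798316]
at [ 0.4381 -0.3027  0.152  97.401 ] q6 [-0.74  0.7 ]
-- call
[0.3882, 0.3174, 0.0024] turn 0.0161 rows>=6.4
[0.3882, 0.3174, 0.0774] turn 0.0161 rows>=1.0
```

```bash
python3 -m creep '[0.388,0.3174,0,0,0,0.016,0, 0.388,0.3174,0,0,0,0.016,0, 0.388,0.3174,0,0,0,0.016,0, 0.388,0.3174,0,0,0,0.016,0, 0.388,0.3174,0,0,0,0.016,0, 0.388,0.3174,0,0,0,0.016,0, 0.388,0.3174,0,0,0,0.016,0, 0.388,0.3174,0,0,0,0.016,0]'|grep -E "ee|open"
python3 -m creep '[0,0,0.065,0,0,0,0, 0,0,0.065,0,0,0,0, 0,0,0.065,0,0,0,0]'|grep -E "ee|open"
python3 - <<'E'
from h import *
A=mixer(.0567,0)
plan([[(*A,.062,91.6)]])
E
```

```text
ee_pos: [0.6488, 0.0408, 0.1478]
opening: 0.0317
ee_pos: [0.649, 0.0381, 0.0983]
opening: 0.0317
at [6.49000e-01 3.81000e-02 9.83000e-02 9.15914e+01] q6 [-0.05  1.49]
-- call
[-0.0002, 0.0011, 0.0454] turn -0.0 rows>=0.6
```

```bash
python3 -m creep '[0,0.001,0.02,0,0,0,0, 0,0.001,0.038,0,0,0,0, 0,0.001,0.046,0,0,0,0, 0,0.001,0.046,0,0,0,0]'
python3 -m creep '[0,0,0,0,0,0,0.5, 0,0,0,0,0,0,0.5, 0,0,0,0,0,0,0.5, 0,0,-0.03,0,0,0,0.5, 0,0,-0.12,0,0,0,0.5, 0,0,-0.17,0,0,0,0.45, 0,0,-0.17,0,0,0,0.45]'
python3 - <<'E'
from h import *
A=(.551,-.1225)
plan([[(*A,.18,136.6)]])
E
```

```text
t: 44.45
ee_pos: [0.6497, 0.039, 0.0602]
tool_rot: [0.0, 0.697, 0.717, 0.0]
contact_force: [-0.9, -0.6, 0.8]
opening: 0.032
gripper_force: 61.7
t: 45.32
ee_pos: [0.6523, 0.0389, 0.2009]
tool_rot: [0.003, 0.697, 0.717, 0.003]
contact_force: [0.1, -0.5, -0.5]
opening: 0.0384
gripper_force: 0.0
at [6.52300e-01 3.89000e-02 2.00900e-01 9.16508e+01] q6 [-0.05  1.49]
-- call
[-0.198, -0.1324, 0.0261] turn -0.1249 rows>=4.2
```

```bash
python3 -m creep '[-0.198,-0.132,0.02,0,0,-0.125,0.45, -0.198,-0.132,0.02,0,0,-0.125,0.45, -0.198,-0.132,0.02,0,0,-0.125,0.45, -0.198,-0.132,0.02,0,0,-0.125,0.45, -0.198,-0.132,0.02,0,0,-0.125,0.45, -0.198,-0.132,0.02,0,0,-0.125,0.45, -0.198,-0.132,0.02,0,0,-0.125,0.45]'|grep ee
python3 - <<'E'
from h import *
s=snapshot("top")
for o in bottles(s,lambda y:.031 if y<-.2 else (.1006 if y<.16 else .021)):print(*o[:3])
q=s["pixels"][130:330,170:490].copy()
s=snapshot("side")
cv2.imwrite("pics/chk.png",np.vstack([cv2.resize(q,(480,300)),cv2.resize(s["pixels"][170:370,160:480],(480,300))]))
plan([[(.551,-.1225,.0765,136.6)]])
E
```

```text
ee_pos: [0.5485, -0.1221, 0.1797]
[496.8 122.7] [ 0.8384 -0.4612] 87.8
[310.4 194.2] [0.651  0.0371] 88.0
[331.3 238.6] [ 0.5374 -0.0121] 88.1
[546.7 245.8] [ 0.5068 -0.5715] 153.3
[289.5 240.9] [0.535  0.0926] 88.2
[217.1 243.1] [0.5423 0.2918] 78.7
[212.  267.4] [0.4781 0.3063] 78.8
[553.  293.1] [ 0.3841 -0.5799] 79.2
[207.1 291.3] [0.4154 0.3201] 78.9
at [ 5.487000e-01 -1.221000e-01  1.799000e-01  1.366276e+02] q6 [-0.35  0.41]
-- call
[-0.0025, 0.0016, 0.1293] turn 0.0001 rows>=1.7
```

View pics/chk.png

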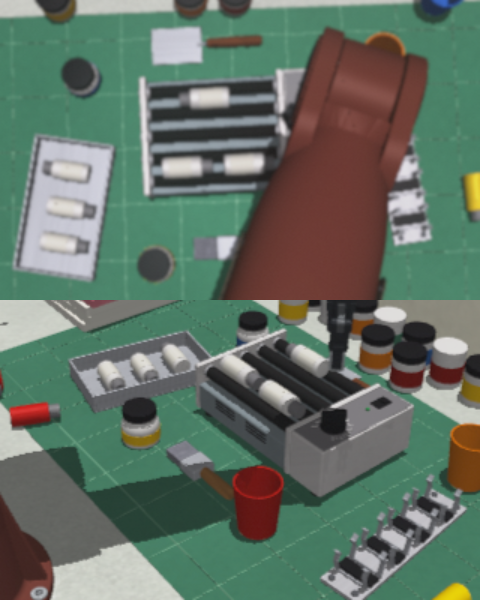

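Both views show three bottles in the tray, three fresh bottles down in the grooves (two in front, one at the back), an empty strip and undisturbed bystanders. Next I'll grip the dial and turn it 108° clockwise.

```bash
python3 -m creep '[-0.0025,0.001,0.06,0,0,0,0.45, -0.0025,0.001,0.11,0,0,0,0.45, -0.0025,0.001,0.129,0,0,0,0.45, -0.0025,0.001,0.129,0,0,0,0.45, -0.0025,0.001,0.129,0,0,0,0, -0.0025,0.001,0.129,0,0,0,0, -0.0025,0.001,0.129,0,0,0,0]' 25
python3 -m creep '[0,0,0,0,0,0.028,0, 0,0,0,0,0,0.056,0, 0,0,0,0,0,0.084,0, 0,0,0,0,0,0.112,0, 0,0,0,0,0,0.14,0, 0,0,0,0,0,0.15,0, 0,0,0,0,0,0.15,0]'
python3 -m creep '[0,0,0,0,0,0.028,0, 0,0,0,0,0,0.056,0, 0,0,0,0,0,0.084,0, 0,0,0,0,0,0.112,0, 0,0,0,0,0,0.14,0, 0,0,0,0,0,0.15,0, 0,0,0,0,0,0.15,0]'
python3 -c "
from h import *
print(now(),ctrl.sense()['wrist_torque'])"
```

```text
t: 47.18
ee_pos: [0.5516, -0.1239, 0.0787]
tool_rot: [0.001, 0.37, 0.929, -0.0]
contact_force: [-2.2, -1.3, 7.0]
opening: 0.0114
gripper_force: 26.9
t: 48.05
ee_pos: [0.5513, -0.1241, 0.0787]
tool_rot: [0.001, 0.751, 0.66, 0.0]
contact_force: [-2.5, -2.0, 6.7]
opening: 0.0112
gripper_force: 26.9
t: 48.92
ee_pos: [0.551, -0.1239, 0.0787]
tool_rot: [0.001, 0.969, 0.247, 0.0]
contact_force: [-4.6, -1.7, 8.0]
opening: 0.0114
gripper_force: 27.0
[ 0.5510368  -0.12393619  0.07870542 28.57117548] [-0.39558818  0.95759074 -0.04424381]
```

```bash
python3 -m creep '[0,0,0,0,0,0,0.3, 0,0,0,0,0,0,0.3, 0,0,0,0,0,0,0.3, 0,0,-0.06,0,0,0,0.4, 0,0,-0.14,0,0,0,0.4, 0,0,-0.2,0,0,0,0.4, 0,0,-0.2,0,0,0,0.4]'|grep -E "ee|conta"
python3 - <<'E'
from h import *
plan([[(.28,-.42,.25,28.6)]])
E
```

```text
ee_pos: [0.553, -0.1239, 0.2411]
contact_force: [0.4, 0.1, -0.4]
at [ 0.553  -0.1239  0.2411 28.6517] q6 [-0.35  2.29]
-- call
[-0.4769, 0.1612, -0.0112] turn 0.0001 rows>=6.4
```

```bash
python3 -m creep '[-0.477,0.16,-0.01,0,0,0,0.4, -0.477,0.16,-0.01,0,0,0,0.4, -0.477,0.16,-0.01,0,0,0,0.4, -0.477,0.16,-0.01,0,0,0,0.4, -0.477,0.16,-0.01,0,0,0,0.4, -0.477,0.16,-0.01,0,0,0,0.4, -0.477,0.16,-0.01,0,0,0,0.4, -0.477,0.16,-0.01,0,0,0,0.4]'|grep -E "ee|conta"
python3 - <<'E'
from h import *
s=snapshot("top")
for o in bottles(s,lambda y:.031 if y<-.2 else (.1006 if y<.16 else .021)):print(*o[:3])
cv2.imwrite("pics/dial1.png",cv2.resize(s["pixels"][205:260,350:400],(550,600),interpolation=cv2.INTER_CUBIC))
E
```

```text
ee_pos: [0.2757, -0.4193, 0.2439]
contact_force: [0.7, -0.4, -0.7]
[346.8 122.8] [ 0.831  -0.0607] 31.0
[310.6 194. ] [0.6516 0.0365] 88.0
[330.9 238.5] [ 0.5375 -0.0108] 88.1
[289.9 240.7] [0.5353 0.0918] 88.2
[544.5 246.3] [ 0.5059 -0.5658] 160.8
[217.  243.3] [0.5419 0.2919] 88.2
[211.8 267.5] [0.4777 0.3069] 88.2
[206.9 291.3] [0.4153 0.3207] 80.2
```

View pics/dial1.png

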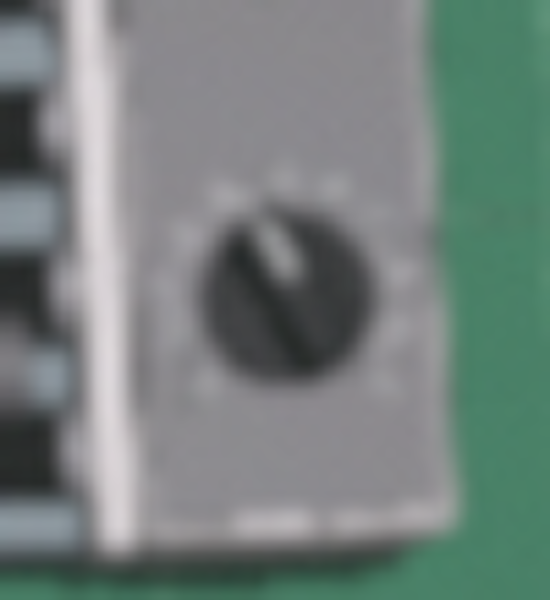

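The dial crop shows the pointer line from (295,275) to (255,215), pointing at the 40 tick at (228,190). All the bottles are in place, so I'm handing in.

```bash
python3 -c "
from h import *
print(sign_off())"
```

```text
the job is handed in; nothing more can be done
None
```

I handed the job in: the dial went to zero first, the three mixed bottles lie in the tray, the three fresh bottles lie in the grooves, and the dial is set to 40; the final pictures show all of this, but the judge returned no result.

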